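# Restock the pastry warmer

## Task

Restock the pastry warmer with the fresh shortbread bars from the baking mould: raise its front sash all the way, then draw its tray all the way out, move any of yesterday's square flapjacks from the tray onto the wooden board, and lay every bar flat on the tray floor, none on top of another. Then push the tray fully home and after that lower the sash right down. Never have the tray out under a lowered sash, and leave the other things on the counter where they are.

Things in the scene. Friction and masses are not known exactly. Their poses are not given: they have to be found in the camera images.
- sash (a joint): Vertical sliding sash in the warmer's front: height above its closed position in m, 0 = right down, 0.09 = right up; it stays where it is left (about 12 N to raise, 4 N to lower). A clear panel in an aluminium frame, 288 mm wide; when down its lower edge is 72 mm above the counter and its upper edge 154 mm.
- sash_grip (a point): Middle of the sash's handle: a black bar 14 x 14 mm and 140 mm long, level, along the sash (along own y), carried by a post at each end 31 mm above the sash's upper edge, so that it can be pinched from above; own x points into the warmer, own z up. 192 mm above the counter when the sash is down.
- tray (a joint): The warmer's tray: how far it is drawn out in m, 0 = fully home inside, 0.18 = fully out; it stays where it is left (about 2 N). It passes under the raised sash.
- tray_mid (a point): Centre of the tray's floor, on its upper face, 40 mm above the counter; own x points into the warmer (the tray is drawn out to -x), own y across it, own z up. The floor inside is 124 mm in x by 254 mm in y, with a rim 4 mm thick and 8 mm high. Fully out, this point is 104 mm in front of the sash.
- tray_grip (a point): Point to grip on the tray's handle: a black bar 18 mm wide (own y) and 18 mm tall along own x, reaching 143 mm out from the tray's front rim; the point is on its centre line, 1 mm above mid-height, 115 mm out from the rim (105 mm out from the sash when the tray is home), 50 mm above the counter. A 30 mm wide knob, its centre 21 mm farther out, ends the handle.
- case: The glass-sided display warmer, fixed: 180 mm deep (own x, the front faces own -x), 290 mm wide (own y), roof 154 mm high; two guide posts 200 mm high, 14 mm wide, stand at the front corners, centred 153 mm either side of the middle. Origin under its centre at counter height; the sash is 90 mm in front of it.
- mould: Dark cast baking mould, fixed, 108 mm (own x) by 294 mm (own y), 20 mm high, with four open cavities in a row at own y = -99, -33, +33, +99 mm, each 88 mm (own x) by 36 mm (own y) and 14 mm deep. Origin under its centre at counter height.
- board: Pale wooden serving board, loose, 240 mm (own x) by 120 mm (own y), 16 mm thick; origin at the centre of its underside. It lies beside the mould, on either side of it.
- bar1: A fresh shortbread bar, a rigid block 84 mm long (own x), 32 mm wide (own y), 40 mm tall (own z), about 100 g, four small holes in its top; origin at the block's centre. Each starts in one cavity of the mould, standing 26 mm proud of the mould's top; two to four bars are there, the rest are absent (None).
- bar2: A fresh shortbread bar, a rigid block 84 mm long (own x), 32 mm wide (own y), 40 mm tall (own z), about 100 g, four small holes in its top; origin at the block's centre. Each starts in one cavity of the mould, standing 26 mm proud of the mould's top; two to four bars are there, the rest are absent (None).
- bar3: A fresh shortbread bar, a rigid block 84 mm long (own x), 32 mm wide (own y), 40 mm tall (own z), about 100 g, four small holes in its top; origin at the block's centre. Each starts in one cavity of the mould, standing 26 mm proud of the mould's top; two to four bars are there, the rest are absent (None).
- bar4: A fresh shortbread bar, a rigid block 84 mm long (own x), 32 mm wide (own y), 40 mm tall (own z), about 100 g, four small holes in its top; origin at the block's centre. Each starts in one cavity of the mould, standing 26 mm proud of the mould's top; two to four bars are there, the rest are absent (None).
- square1: Yesterday's leftover flapjack, a rigid square block 60 x 60 mm and 34 mm tall (own z), about 100 g, a cross scored in its top; origin at the block's centre. None, one or two of them lie on the tray in the warmer at the start, and one may already lie on the board and stays there; an absent one reads None.
- square2: Yesterday's leftover flapjack, a rigid square block 60 x 60 mm and 34 mm tall (own z), about 100 g, a cross scored in its top; origin at the block's centre. None, one or two of them lie on the tray in the warmer at the start, and one may already lie on the board and stays there; an absent one reads None.
- square3: Yesterday's leftover flapjack, a rigid square block 60 x 60 mm and 34 mm tall (own z), about 100 g, a cross scored in its top; origin at the block's centre. None, one or two of them lie on the tray in the warmer at the start, and one may already lie on the board and stays there; an absent one reads None.
- pitcher: Steel milk pitcher, 84 mm across, 105 mm tall, with a side handle; origin at the centre of its underside; a bystander, to be left alone.
- mug: White mug, 80 mm across, 85 mm tall; origin at the centre of its underside; a bystander, to be left alone.
- cup: White espresso cup, 64 mm across, 55 mm tall; origin at the centre of its underside; a bystander, to be left alone.
- tamper: Dark steel coffee tamper, 58 mm across, 88 mm tall; origin at the centre of its underside; a bystander, to be left alone.
- portafilter: Portafilter, steel basket 74 mm across and 40 mm tall with a black handle 120 mm long along own -x; origin at the centre of its underside; a bystander, to be left alone.
- sugar: Glass sugar jar with a lid, 80 mm across, 120 mm tall; origin at the centre of its underside; a bystander, to be left alone.
Not all that is in view belongs to the job. What is shaped like the bar2 but turquoise is not meant. What is shaped like the bar1 but blue is not meant.

How it is judged:
By the outcome, as a careful person would: the job done as asked, in the order asked, and still so for the second after the job is handed in, with the robot touching nothing.
Of bar1, bar2, bar3, bar4 only 2 to 4 are there at a start; the rules pass over those that are not, and their reading is None.
Of square1, square2, square3 only 1 to 2 are there at a start; the rules pass over those that are not, and their reading is None.
At some moment in a run one of board, bar1, bar2, bar3, bar4, square1, square2, square3 may be knocked a few centimetres aside while the robot is not near it.
Once in a run the grip may slacken for a moment while it holds something.
It also fails if it takes over 210 s, if anything falls off the work surface, if the arm or the gripper's body presses on something with over 40 N, if the wrist force passes 120 N, or if a joint passes its speed limit or range.

## Robot

A 7-joint arm with a two-finger parallel gripper is mounted at the origin on the work surface. World frame = base frame: x ahead of the robot, y to its left, z up, the work surface at z = 0. Lengths are in m, angles in degrees, forces in N, time in s.
With the tool pointing down it reaches from about 0.4 to 0.85 m from the base axis. Payload 10.4 kg.
Tool frame: the origin (TCP) lies on the centre line of the jaws, within the pads' length; the fingertips stand finger_overhang ahead of it and the grasp point (between the pads) lies 3 mm ahead of it (finger_overhang is the distance from the TCP to the fingertips, in m); z points along the fingers, y is the line along which they close (so a half turn about z gives the same grasp; the last joint's range is limited). The gripper opens to 85 mm and grips with 20 to 120 N. Pads are 22 mm wide; open, the fingers measure 114 mm over their backs; the gripper's body (76 mm by 85 mm) begins 54 mm behind the grasp point. The pads swing forward as they close: fully open they stand 13 mm farther back than shut.
Start: joints at [-65.466, 19.034, -3.707, 83.658, 1.238, 77.344, -5.071], TCP at [0.272, 0.563, 0.253] pointing down, gripper open.
Joint ranges: [-148.97, 148.97], [-28.65, 121.19], [-84.17, 76.75], [9.2, 138.47], [-72.65, 252.65], [3.7, 117.97], [-149.18, 149.18]. Speed limits (degrees/s): [127.2, 127.2, 159.86, 159.86, 180, 180, 180].

## Interface

Orientations are given as a 3x3 rotation matrix whose columns are the frame's x, y, z axes.
In Python, from cell import get_state, camera, close_job, finger_overhang gives the robot as it stands. The module is installed in compiled form; this text tells all that it offers.
- The arm moves only by the shell command python3 -m handwheel 'ROWS'. ROWS is JSON, a list of rows, each a list of 3 entries, a list of its own where there are three numbers: the shift along the tool's x, y, z as a fraction of full scale, then the turn, a rotation vector about the tool's x, y, z as a fraction of full scale, then the closure, from 0 (fully open) to 1 (shut). In form: [[[dx, dy, dz], [wx, wy, wz], gripper], ...]. A call has 1 to 20 rows; each row shifts and turns the commanded pose from where the row before left it, along the tool's axes as they then stand; what a row does not reach is not made up. Full scale, the value 1, is 0.2 m for a shift and pi rad for a turn. A row lasts 1/12 s, in which the tool goes at most 41.7 mm and 7.16 degrees, less where a joint would pass 70% of its speed; a pose out of reach is approached as far as the arm can. A call with a number of a shift or a turn outside -1 to 1 is refused whole. A call with a gripper value outside its range is refused whole. The fingers move at their own pace and stop on an object; the grip force is fixed at half the most. Time passes only in rows, so rows that do not move let the fingers close. It gives the time, the measured TCP pose, the force, the opening and the grip force at its end, in the units of the state.
- get_state(): the state, without advancing time (a new reading comes with each control period).
- camera(name): name is "scene" or "top" or "wrist"; returns a dict with "image" (400x640x3 uint8, red, green, blue), "z_map" (400x640 float32, m along the optical axis (not along the pixel's ray), 0 where there is no reading), "fx", "fy", "cx", "cy" (pixels), "R" (3x3) and "t" (3): a world point X has camera coordinates R X + t; the wrist camera has in their place "mount" (4x4, takes a point from camera to tool coordinates, whose origin is the TCP and whose axes are the flange's). Camera axes: x right, y down, z forward; pixel columns grow to the right and rows downward; lengths in m; the calibration is good to about 2 mm. A picture is of the moment at which its call begins: read the wrist's pose just before it.
- close_job(): hands the job in; it is judged then, once.
The state is a dict: "time_s": time; "joint_positions": joint angles; "qvel": joint speeds; "effort": joint torques, N m; "eef_pos": TCP position; "tool_rot": TCP orientation; "force": force on the tool from outside, world axes, zero at the start; "torque": the same for the moment, N m; "width": finger opening in m; "grip_force": force on a finger pad.
Only numpy, scipy, OpenCV 4.12 (cv2) and the standard library are available. Lean on these libraries where they do the work, as an engineer would, in place of code of your own. Each camera call takes 0.05 s, during which the arm holds its last target. There are 200 camera calls.

## Working session

There is one attempt and no reset: what is moved stays moved. The work goes in short steps, Python scripts to look and compute and a shell command to move; the robot and the scene stay as the last step left them, time stands still between calls to the robot, and variables do not carry over. Pictures are saved under pics/ and viewed, at most 14 in all, crops included, and the job is handed in when it is done.

```bash
mkdir -p pics; ls; cat > h.py <<'E'
import numpy as np, cv2, json
from cell import get_state, camera, finger_overhang
def snap(n, f=None):
    s=get_state(); c=camera(n)
    if 'mount' in c:
        T=np.eye(4); T[:3,:3]=np.array(s['tool_rot']); T[:3,3]=s['eef_pos']
        M=T@np.array(c['mount']); c['Rwc']=M[:3,:3]; c['o']=M[:3,3]
    else:
        R=np.array(c['R']); c['Rwc']=R.T; c['o']=-R.T@np.array(c['t'])
    if f: cv2.imwrite(f, c['image'][:,:,::-1])
    return c
def ray(c,u,v):
    return c['Rwc']@np.array([(u-c['cx'])/c['fx'],(v-c['cy'])/c['fy'],1])
def onz(c,u,v,z):
    d=ray(c,u,v); return c['o']+d*(z-c['o'][2])/d[2]
def pix(c,u,v):
    return c['o']+ray(c,u,v)*c['z_map'][int(v),int(u)]
def cloud(c):
    v,u=np.mgrid[0:400,0:640]; z=c['z_map']
    d=np.stack([(u-c['cx'])/c['fx'],(v-c['cy'])/c['fy'],np.ones_like(z)],-1)
    return c['o']+(d*z[...,None])@c['Rwc'].T
E
python3 - <<'E'
from h import *
print(finger_overhang)
s=get_state(); print(s)
for n in ['scene','top','wrist']:
    c=snap(n,f'pics/{n}0.png'); print(n,c['fx'],c['cx'],c['cy'],c['o'],c['Rwc'].round(3).tolist())
    if n=='wrist':print(c['mount'])
a=cv2.imread('pics/scene0.png');b=cv2.imread('pics/top0.png')
E
```

```text
pics
0.022
{'time_s': 0.0, 'joint_positions': array([-65.4644168 ,  19.07065703,  -3.70769327,  83.70707002,
         1.23568877,  77.34205802,  -5.07004867]), 'qvel': array([ 0.08430546,  0.04597903, -0.01239965, -0.01439629, -0.03540485,
       -0.04513694, -0.04194348]), 'effort': array([-5.55849620e-04, -6.25451517e+01,  4.89063410e-02, -3.91603518e+01,
        1.62366912e-02,  9.87934414e-03, -1.05173282e-05]), 'eef_pos': array([0.27215552, 0.56224801, 0.25252141]), 'tool_rot': array([[-9.00102881e-01,  4.35677018e-01, -5.82105150e-04],
       [ 4.35677406e-01,  9.00101986e-01, -1.26980366e-03],
       [-2.92702697e-05, -1.39656399e-03, -9.99999024e-01]]), 'force': array([0.57732434, 0.76264184, 0.09174151]), 'torque': array([-0.04212775,  0.02900066,  0.03039435]), 'grip_force': 0.0, 'width': 0.08543667535706703}
scene 426.28058100933674 321.0689950497571 196.9300316944823 [1.51218647 0.17601774 1.1580551 ] [[-0.261, 0.713, -0.651], [0.965, 0.193, -0.177], [-0.0, -0.675, -0.738]]
top 425.9220484006444 322.8920203989453 199.0940720378997 [ 0.47027551 -0.05929419  1.30047506] [[-0.001, -0.996, 0.09], [-1.0, 0.002, 0.005], [-0.005, -0.09, -0.996]]
wrist 317.50025919499774 320.2684190715736 201.8037464064425 [0.20594296 0.59596003 0.37358716] [[0.437, 0.86, 0.265], [0.9, -0.417, -0.129], [-0.001, 0.295, -0.956]]
[[-1.19151702e-03 -9.55550653e-01 -2.94824573e-01  7.43006710e-02]
 [ 9.99999087e-01 -1.32651071e-03  2.57889791e-04  1.30333575e-03]
 [-6.37514712e-04 -2.94823997e-01  9.55551361e-01 -1.20978863e-01]
 [ 0.00000000e+00  0.00000000e+00  0.00000000e+00  1.00000000e+00]]
```

View pics/top0.png

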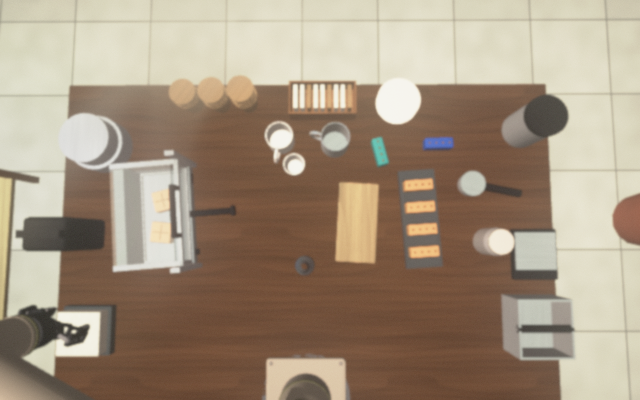

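View pics/scene0.png

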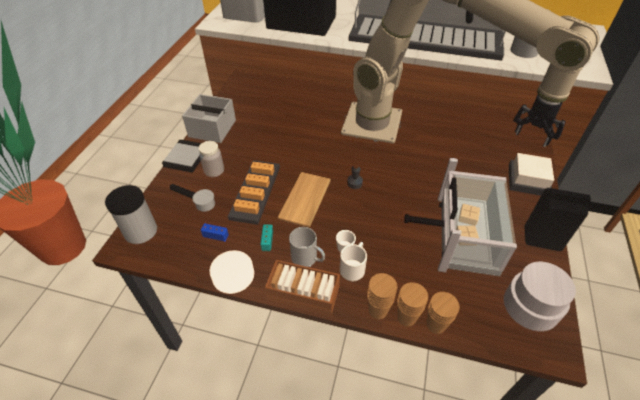

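Top view: the warmer is at the left, with its sash handle at about (177,210), tray handle from (192,212) to knob (234,210), and two squares at (162,200) and (161,232). The bare board is at (357,222) and the mould at (420,218), with bars at (418,185), (420,207), (422,229) and (424,252).

What could be mistaken for a bar:
- The turquoise block at (380,151) and the blue block at (438,143).
- The wooden rack at (322,97).

I choose the four orange-tan blocks with four holes that stand in the mould.

```bash
cat >> h.py <<'E'
def blobs(c,lo,hi,z,box=None,amin=60):
    hsv=cv2.cvtColor(c['image'],cv2.COLOR_RGB2HSV); m=cv2.inRange(hsv,np.array(lo),np.array(hi))
    if box: k=np.zeros_like(m); k[box[1]:box[3],box[0]:box[2]]=255; m&=k
    out=[]
    for q in cv2.findContours(m,cv2.RETR_EXTERNAL,cv2.CHAIN_APPROX_NONE)[0]:
        if cv2.contourArea(q)<amin: continue
        p=q[:,0,:]; w=np.array([onz(c,u,v,z)[:2] for u,v in p]); 
        r=cv2.minAreaRect((w*1000).astype(np.float32)); out.append((p.mean(0).round(),np.round(r[0],1),np.round(r[1],1),round(r[2],1)))
    return out
def tri(a,pa,b,pb):
    da=ray(a,*pa); db=ray(b,*pb); s=np.linalg.lstsq(np.stack([da,-db],1),b['o']-a['o'],rcond=None)[0]
    p=a['o']+da*s[0]; q=b['o']+db*s[1]; return (p+q)/2, np.linalg.norm(p-q)
E
python3 - <<'E'
from h import *
t=snap('top'); s=snap('scene')
for n,(u,v) in dict(bar=(420,185),bar2=(424,252),sq1=(162,197),sq2=(160,236),board=(357,222),mouldbetween=(422,240),table=(330,330),sash=(178,210),hand=(215,212)).items():
    print(n,t['image'][v,u],cv2.cvtColor(t['image'][v:v+1,u:u+1],cv2.COLOR_RGB2HSV)[0,0],pix(t,u,v).round(3))
for n,(u,v) in dict(bar=(262,168),bar4=(246,206),sash=(453,205),hand=(425,220)).items(): print(n,cv2.cvtColor(s['image'][v:v+1,u:u+1],cv2.COLOR_RGB2HSV)[0,0],pix(s,u,v).round(3))
for n,bx in dict(bars=(395,165,450,270),board=(325,170,390,275),sq=(140,180,176,250)).items():
    print(n); 
    for b in blobs(t,(8,90 if n!='sq' else 60,150),(28,255,255),dict(bars=.046,board=.016,sq=.074)[n],bx): print(b)
# dark items cloud
W=cloud(t); g=t['image'].max(-1)
for n,bx,z0,z1 in [('sash',(165,175,190,250),.17,.22),('tray handle',(190,195,245,225),.03,.08),('mould',(395,160,450,275),.012,.03),('posts',(160,145,190,280),.19,.21)]:
    w=W[bx[1]:bx[3],bx[0]:bx[2]]; m=(w[...,2]>z0)&(w[...,2]<z1); q=w[m]
    r=cv2.minAreaRect((q[:,:2]*1000).astype(np.float32)); print(n,len(q),np.round(r[0],1),np.round(r[1],1),round(r[2],1),np.median(q[:,2]).round(4))
a=cv2.resize(t['image'][140:290,90:460,::-1],None,fx=2.16,fy=2.16,interpolation=cv2.INTER_CUBIC); cv2.imwrite('pics/crop.png',a)
E
```

```text
bar [240 194 132] [ 17 115 240] [ 0.624 -0.34   0.049]
bar2 [241 195 132] [ 17 115 241] [ 0.428 -0.347  0.049]
sq1 [236 214 177] [ 19  64 236] [0.58  0.384 0.151]
sq2 [238 217 179] [ 19  63 238] [0.475 0.384 0.157]
board [230 200 144] [ 20  95 230] [ 0.517 -0.155  0.018]
mouldbetween [110 104  98] [ 15  28 110] [ 0.462 -0.349  0.02 ]
table [113  79  58] [ 11 124 113] [ 0.195 -0.073 -0.003]
sash [224 222 216] [ 23   9 224] [0.545 0.338 0.155]
hand [74 66 62] [10 41 74] [0.545 0.264 0.053]
bar [ 15 170 207] [ 0.442 -0.346  0.041]
bar4 [ 16 167 224] [ 0.64  -0.33   0.046]
sash [18 58 44] [0.595 0.337 0.199]
hand [13 66 35] [0.554 0.274 0.06 ]
bars
(array([424., 251.]), array([ 429.7, -346.8]), array([34.7, 91.5]), 3.7)
(array([422., 229.]), array([ 495.4, -342.3]), array([34.8, 92.1]), 4.3)
(array([420., 207.]), array([ 561.2, -338. ]), array([34.9, 91.9]), 4.3)
(array([418., 185.]), array([ 626.8, -334.2]), array([34.7, 91.1]), 4.3)
board
(array([357., 222.]), array([ 517.4, -154. ]), array([124.2, 242.4]), 86.7)
sq
(array([164., 232.]), array([485.3, 410.3]), array([52.1, 48.8]), 89.9)
(array([164., 200.]), array([578.3, 412.4]), array([56.8, 42.9]), 5.8)
sash 362 [540.5 339.4] [138.4  15.4] 4.9 0.1983
tray handle 343 [555.8 276. ] [ 87. 138.] 1.4 0.057
mould 2189 [ 527.4 -342.3] [294.5 110.3] 4.1 0.0206
posts 458 [539.8 338.3] [319.5  25.7] 4.6 0.1988
```

View pics/crop.png

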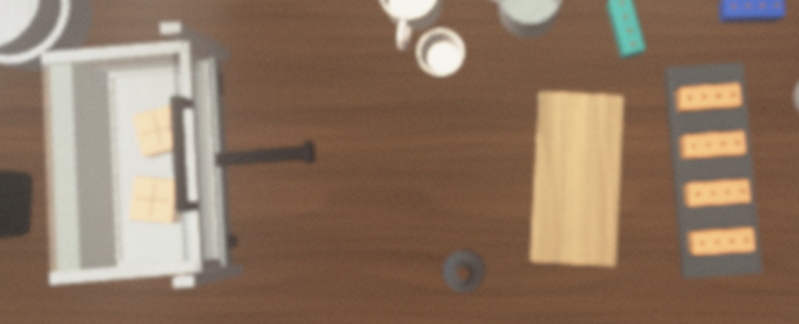

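The crop shows four tan bars with holes in the mould, at crop (709,96), (714,144), (718,192) and (722,241). It also shows two scored squares in the tray at (155,130) and (153,198), the black sash handle at (183,153), and the tray handle running to the knob at (312,151). The turquoise and blue blocks lie outside the mould. I'll move over the sash handle now.

```bash
cat >> h.py <<'E'
def ang(R): return np.degrees(np.arctan2(R[1,0],R[0,0]))
def plan(x,y,z,a=None):
    """tool-frame shift (after yaw fix) and turn, in full-scale units, from measured pose to target; a = heading of tool x"""
    s=get_state(); R=np.array(s['tool_rot']); p=np.array(s['eef_pos'])
    if a is None: a=ang(R)
    a_=np.radians(a); Rt=np.array([[np.cos(a_),np.sin(a_),0],[np.sin(a_),-np.cos(a_),0],[0,0,-1.]])
    from scipy.spatial.transform import Rotation as Ro
    rv=Ro.from_matrix(R.T@Rt).as_rotvec()/np.pi; d=np.array([x,y,z])-p
    print('t',round(s['time_s'],2),'pos',p.round(4),'yaw',round(ang(R),2),'w',round(s['width'],4),'F',np.round(s['force'],1))
    print('turn',rv.round(4),'rows>=',int(np.ceil(np.linalg.norm(rv)/.0395)),'then shift',(Rt.T@d/.2).round(4),'rows>=',int(np.ceil(np.linalg.norm(d)/.0415)))
E
python3 -m handwheel '[[[0,0,0],[0,0,-0.034],0],[[0,0,0],[0,0,-0.034],0],[[0,0,0],[0,0,-0.034],0],[[0,0,0],[0,0,-0.034],0],[[0,0,0],[0,0,-0.034],0],[[-0.138,-0.136,-0.017],[0,0,0],0],[[-0.138,-0.136,-0.017],[0,0,0],0],[[-0.138,-0.136,-0.017],[0,0,0],0],[[-0.138,-0.136,-0.017],[0,0,0],0],[[-0.138,-0.136,-0.017],[0,0,0],0],[[-0.138,-0.136,-0.017],[0,0,0],0],[[-0.138,-0.136,-0.017],[0,0,0],0],[[-0.138,-0.136,-0.017],[0,0,0],0],[[-0.138,-0.136,-0.017],[0,0,0],0],[[0,0,0],[0,0,0],0],[[0,0,0],[0,0,0],0]]'
python3 - <<'E'
from h import *
plan(.5405,.339,.19,184.7)
c=snap('wrist','pics/w1.png'); print(c['o'])
E
```

```text
time_s: 1.58
eef_pos: [0.5422, 0.3367, 0.2837]
tool_rot: [[-0.997, -0.078, 0.0], [-0.078, 0.997, -0.001], [-0.0, -0.001, -1.0]]
force: [-0.4, 0.6, -0.2]
width: 0.0852
grip_force: 0.0
t 1.58 pos [0.5422 0.3367 0.2837] yaw -175.52 w 0.0852 F [-0.4  0.6 -0.2]
turn [-0.0003  0.0001 -0.0012] rows>= 1 then shift [0.0073 0.0119 0.4687] rows>= 3
[0.46851734 0.33176593 0.40469202]
```

View pics/w1.png

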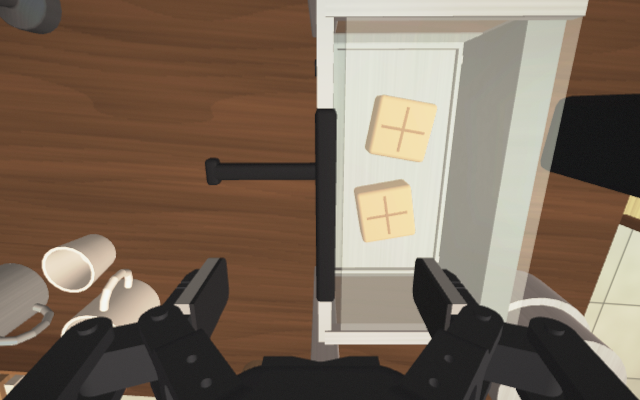

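The wrist view shows the sash handle as a vertical black bar at columns 316–336, rows 110–300. The tray handle runs along row 171 from (210,171) to (316,171). The squares are at (402,128) and (386,212).

```bash
python3 - <<'E'
from h import *
c=snap('wrist'); W=cloud(c)
t=snap('top')
for p in [(326,115),(326,205),(326,290)]: print(onz(c,*p,.199).round(4),pix(c,*p).round(4))
print('tray h',onz(c,230,171,.059).round(4),onz(c,300,171,.059).round(4),pix(c,260,171).round(4))
q=pix(c,326,205); 
# triangulate handle ends: wrist (326,111),(326,299) vs top dark bar ends
m=(W[...,2]>.17)&(W[...,2]<.22)&(c['image'].max(-1)<60); m[:,:300]=0;m[:,350:]=0;m[310:]=0
r=cv2.minAreaRect((W[m][:,:2]*1000).astype(np.float32)); print(r,np.median(W[m][:,2]))
plan(*r[0] and (r[0][0]/1000,r[0][1]/1000,.195),184.7)
E
```

```text
[0.4733 0.3377 0.199 ] [0.4733 0.3377 0.1984]
[0.5321 0.3427 0.199 ] [0.5323 0.3428 0.1985]
[0.598  0.3484 0.199 ] [0.5974 0.3483 0.1999]
tray h [0.5457 0.2398 0.059 ] [0.5394 0.317  0.059 ] [0.5432 0.2728 0.0582]
((540.2566528320312, 340.38385009765625), (138.6758575439453, 13.130500793457031), 4.502453327178955) 0.19915033225705894
t 1.73 pos [0.5391 0.3405 0.2837] yaw -175.12 w 0.0853 F [-0.6  0.4  0.4]
turn [ 0.0002 -0.0002  0.001 ] rows>= 1 then shift [-0.0055 -0.0013  0.4434] rows>= 3
```

```bash
python3 -m handwheel '[[[-0.005,0,0.11],[0,0,0],0],[[0,0,0.11],[0,0,0],0],[[0,0,0.11],[0,0,0],0],[[0,0,0.113],[0,0,0],0],[[0,0,0],[0,0,0],0],[[0,0,0],[0,0,0],1],[[0,0,0],[0,0,0],1],[[0,0,0],[0,0,0],1],[[0,0,0],[0,0,0],1],[[0,0,0],[0,0,0],1],[[0,0,0],[0,0,0],1],[[0,0,0],[0,0,0],1],[[0,0,0],[0,0,0],1]]'; python3 -c "
from h import *
plan(.5402,.3413,.285,184.7)"
```

```text
time_s: 2.82
eef_pos: [0.5414, 0.34, 0.1962]
tool_rot: [[-0.997, -0.083, 0.001], [-0.083, 0.997, 0.001], [-0.001, 0.001, -1.0]]
force: [-0.7, 1.3, 5.3]
width: 0.0128
grip_force: 60.0
t 2.82 pos [0.5414 0.34   0.1962] yaw -175.21 w 0.0128 F [-0.7  1.3  5.3]
turn [0.0004 0.0004 0.0005] rows>= 1 then shift [ 0.0053  0.0069 -0.4438] rows>= 3
```

```bash
python3 -m handwheel '[[[0,0,-0.03],[0,0,0],1],[[0,0,-0.05],[0,0,0],1],[[0,0,-0.05],[0,0,0],1],[[0,0,-0.05],[0,0,0],1],[[0,0,-0.05],[0,0,0],1],[[0,0,-0.05],[0,0,0],1],[[0,0,-0.05],[0,0,0],1],[[0,0,-0.05],[0,0,0],1],[[0,0,-0.05],[0,0,0],1],[[0,0,-0.025],[0,0,0],1],[[0,0,0],[0,0,0],1],[[0,0,0],[0,0,0],1]]'; python3 -c "
from h import *
plan(.5402,.3413,.285,184.7)
t=snap('top','pics/t2.png');W=cloud(t);w=W[150:270,150:195];m=(w[...,2]>.23);q=w[m];print(len(q),np.median(q[:,2]),np.percentile(q[:,2],95))"
```

```text
time_s: 3.82
eef_pos: [0.5413, 0.34, 0.2861]
tool_rot: [[-0.997, -0.084, 0.0], [-0.084, 0.997, 0.001], [-0.001, 0.001, -1.0]]
force: [2.9, 5.5, -0.9]
width: 0.0128
grip_force: 60.3
t 3.82 pos [0.5413 0.34   0.2861] yaw -175.21 w 0.0128 F [ 2.9  5.5 -0.9]
turn [0.0003 0.0002 0.0005] rows>= 1 then shift [0.0051 0.007  0.0057] rows>= 1
1501 0.2863694255085163 0.6391671023473594
```

```bash
python3 -m handwheel '[[[0,0,-0.015],[0,0,0],1],[[0,0,-0.01],[0,0,0],1],[[0,0,0],[0,0,0],1],[[0,0,0],[0,0,0],1]]'
```

```text
time_s: 4.2
eef_pos: [0.5413, 0.34, 0.2865]
tool_rot: [[-0.996, -0.084, -0.002], [-0.084, 0.996, -0.002], [0.003, -0.001, -1.0]]
force: [12.8, 11.0, -27.6]
width: 0.0129
grip_force: 60.4
```

```bash
python3 -m handwheel '[[[0,0,0.02],[0,0,0],1],[[0,0,0],[0,0,0],0.5],[[0,0,0],[0,0,0],0],[[0,0,0],[0,0,0],0],[[0,0,0],[0,0,0],0],[[0,0,0],[0,0,0],0],[[0,0,-0.1],[0,0,0],0],[[0,0,-0.2],[0,0,0],0],[[0,-0.1,-0.1],[0,0,0],0],[[0,-0.2,0],[0,0,0],0],[[0,-0.2,0],[0,0,0],0],[[0,-0.15,0],[0,0,0],0]]'
python3 -m handwheel '[[[0,0,0],[0,0,0.0385],0],[[0,0,0],[0,0,0.0385],0],[[0,0,0],[0,0,0.0385],0],[[0,0,0],[0,0,0.0385],0],[[0,0,0],[0,0,0.0385],0],[[0,0,0],[0,0,0.0385],0],[[0,0,0],[0,0,0.0385],0],[[0,0,0],[0,0,0.0385],0],[[0,0,0],[0,0,0.0385],0],[[0,0,0],[0,0,0.0385],0],[[0,0,0],[0,0,0.0385],0],[[0,0,0],[0,0,0.0385],0],[[0,0,0],[0,0,0.0385],0],[[0,0,0],[0,0,0],0]]'
python3 -c "
from h import *
plan(.5465,.2367,.12,94.7)
c=snap('wrist','pics/w2.png');W=cloud(c);m=(W[...,2]>.04)&(W[...,2]<.07)&(c['image'].max(-1)<70);q=W[m];q=q[(q[:,1]<.3)&(q[:,1]>.15)&(abs(q[:,0]-.55)<.05)];print(len(q),[(y,q[abs(q[:,1]-y)<.006].mean(0).round(4)) for y in (.22,.24,.26,.28)])
t=snap('top');W=cloud(t);w=W[150:270,150:195];q=w[(w[...,2]>.23)];print(len(q),np.median(q[:,2]))"
```

```text
time_s: 5.2
eef_pos: [0.5524, 0.2064, 0.3682]
tool_rot: [[-0.997, -0.081, 0.002], [-0.081, 0.997, -0.0], [-0.002, -0.0, -1.0]]
force: [1.1, -0.8, 0.1]
width: 0.0855
grip_force: 0.0
time_s: 6.37
eef_pos: [0.5519, 0.2097, 0.3675]
tool_rot: [[-0.076, 0.997, 0.0], [0.997, 0.076, 0.0], [0.0, 0.0, -1.0]]
force: [0.3, 0.7, -0.8]
width: 0.0852
grip_force: 0.0
t 6.37 pos [0.5519 0.2097 0.3675] yaw 94.34 w 0.0852 F [ 0.3  0.7 -0.8]
turn [ 0.0001 -0.     -0.002 ] rows>= 1 then shift [ 0.1365 -0.0161  1.2377] rows>= 7
1000 [(0.22, array([0.5513, 0.2195, 0.0568])), (0.24, array([0.5496, 0.2399, 0.0569])), (0.26, array([0.5484, 0.26  , 0.0569])), (0.28, array([0.5465, 0.28  , 0.0567]))]
5089 0.727702211175013
```

View pics/w2.png

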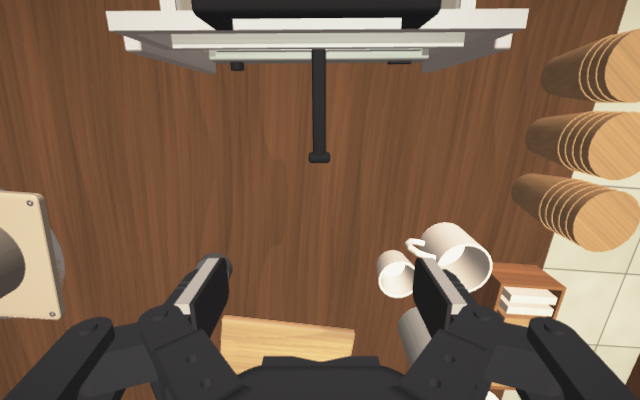

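The wrist view shows the tray handle from (319,50) to its knob at (319,157), clear on both sides. The sash stands raised at the top of the image.

```bash
python3 -m handwheel '[[[0.018,-0.001,0.191],[0,0,-0.002],0],[[0.018,-0.001,0.191],[0,0,0],0],[[0.018,-0.001,0.191],[0,0,0],0],[[0.018,-0.001,0.191],[0,0,0],0],[[0.018,-0.001,0.191],[0,0,0],0],[[0.018,-0.001,0.191],[0,0,0],0],[[0.018,-0.001,0.191],[0,0,0],0],[[0,0,0],[0,0.028,0],0],[[0,0,0],[0,0.028,0],0],[[0,0,0],[0,0.028,0],0],[[-0.02,0,0.076],[0,0,0],0],[[-0.02,0,0.076],[0,0,0],0],[[-0.02,0,0.076],[0,0,0],0],[[0,0,0],[0,0,0],0],[[0,0,0],[0,0,0],0]]'
```

```text
time_s: 7.72
eef_pos: [0.548, 0.235, 0.0524]
tool_rot: [[-0.087, 0.996, -0.024], [0.962, 0.09, 0.259], [0.261, -0.001, -0.965]]
force: [0.1, 0.3, 0.1]
width: 0.0855
grip_force: 0.0
```

```bash
python3 -m handwheel '[[[0,0,0],[0,0,0],1],[[0,0,0],[0,0,0],1],[[0,0,0],[0,0,0],1],[[0,0,0],[0,0,0],1],[[0,0,0],[0,0,0],1],[[0,0,0],[0,0,0],1],[[0,0,0],[0,0,0],1],[[0,0,0],[0,0,0],1]]'
python3 -m handwheel '[[[-0.044,0,-0.0117],[0,0,0],1],[[-0.087,0,-0.0233],[0,0,0],1],[[-0.087,0,-0.0233],[0,0,0],1],[[-0.087,0,-0.0233],[0,0,0],1],[[-0.087,0,-0.0233],[0,0,0],1],[[-0.087,0,-0.0233],[0,0,0],1],[[-0.087,0,-0.0233],[0,0,0],1],[[-0.087,0,-0.0233],[0,0,0],1],[[-0.087,0,-0.0233],[0,0,0],1],[[-0.087,0,-0.0233],[0,0,0],1],[[-0.044,0,-0.0117],[0,0,0],1],[[0,0,0],[0,0,0],1],[[0,0,0],[0,0,0],1]]'
```

```text
time_s: 8.38
eef_pos: [0.5483, 0.2352, 0.0533]
tool_rot: [[-0.085, 0.996, -0.023], [0.962, 0.088, 0.26], [0.261, -0.0, -0.965]]
force: [-3.8, -1.7, 5.0]
width: 0.0169
grip_force: 58.9
time_s: 9.47
eef_pos: [0.5629, 0.0557, 0.0532]
tool_rot: [[-0.085, 0.996, -0.026], [0.961, 0.088, 0.262], [0.263, -0.003, -0.965]]
force: [-12.0, 0.3, 15.9]
width: 0.0169
grip_force: 63.3
```

```bash
python3 -m handwheel '[[[-0.015,0,-0.004],[0,0,0],1],[[-0.005,0,-0.001],[0,0,0],1],[[0,0,0],[0,0,0],1],[[0,0,0],[0,0,0],1]]'
```

```text
time_s: 9.8
eef_pos: [0.563, 0.0556, 0.0532]
tool_rot: [[-0.088, 0.996, -0.027], [0.96, 0.092, 0.265], [0.267, -0.003, -0.964]]
force: [-10.3, 13.9, 12.9]
width: 0.0168
grip_force: 62.7
```

```bash
python3 -m handwheel '[[[0.015,0,0.004],[0,0,0],1],[[0,0,0],[0,0,0],0],[[0,0,0],[0,0,0],0],[[0,0,0],[0,0,0],0],[[0,0,0],[0,0,0],0],[[0,0,0],[0,0,0],0],[[0.022,0,-0.08],[0,0,0],0],[[0.043,0,-0.161],[0,0,0],0],[[0.043,0,-0.161],[0,0,0],0],[[0.043,0,-0.161],[0,0,0],0],[[0.043,0,-0.161],[0,0,0],0],[[0.043,0,-0.161],[0,-0.028,0],0],[[0.043,0,-0.161],[0,-0.028,0],0],[[0.1,0,-0.1],[0,-0.028,0],0],[[0.2,0,0],[0,0,0],0],[[0.2,0,0],[0,0,0],0],[[0.1,0,0],[0,0,0],0],[[0,0,0],[0,0,0],0]]'
python3 - <<'E'
from h import *
plan(.5465,.2367,.12,94.7)
c=snap('wrist','pics/w3.png')
b=blobs(c,(12,50,150),(28,200,255),.074,(0,0,640,260))
for x in b: print(x)
W=cloud(c)
for x in b: u,v=map(int,x[0]); print(np.median(W[v-8:v+8,u-8:u+8,2]))
E
```

```text
time_s: 11.3
eef_pos: [0.5522, 0.181, 0.29]
tool_rot: [[-0.096, 0.995, -0.001], [0.995, 0.096, 0.002], [0.002, -0.001, -1.0]]
force: [-0.2, 0.1, -0.7]
width: 0.0855
grip_force: 0.0
t 11.3 pos [0.5522 0.181  0.29  ] yaw 95.52 w 0.0855 F [-0.2  0.1 -0.7]
turn [-0.0003 -0.0007  0.0045] rows>= 1 then shift [ 0.2798 -0.0056  0.8499] rows>= 5
(array([617., 197.]), array([864.9, 192.9]), array([ 76.7, 177.9]), 21.8)
(array([363., 131.]), array([593.8, 233.8]), array([60.3, 60. ]), 14.8)
(array([619.,  99.]), array([845.9, 291.2]), array([40.8,  4.3]), 9.8)
(array([277., 119.]), array([502.6, 237. ]), array([59.7, 60.5]), 84.7)
0.10138446345433433
0.07438729822666276
0.045674479337811824
0.07437900538065223
```

View pics/w3.png

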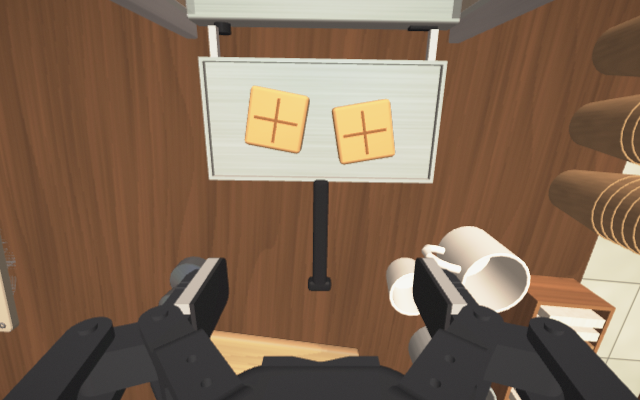

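The view shows the tray fully out with its interior clear. Its squares are at (363,131), yaw about 15°, and (277,119), yaw about −5°, both with tops at z = 0.074.

```bash
python3 -m handwheel '[[[0,0,0],[0,0,-0.0394],0],[[0,0,0],[0,0,-0.0394],0],[[0,0,0],[0,0,-0.0394],0],[[0,0,0],[0,0,-0.0394],0],[[0,0,0],[0,0,-0.0394],0],[[0,0,0],[0,0,-0.0394],0],[[0,0,0],[0,0,-0.0394],0],[[0,0,0],[0,0,-0.0394],0],[[0,0,0],[0,0,-0.0394],0],[[0,0,0],[0,0,-0.0394],0],[[0,0,0],[0,0,-0.0394],0],[[0,0,0],[0,0,-0.0394],0],[[0,0,0],[0,0,-0.0394],0],[[0,0,0],[0,0,-0.0394],0],[[0,0,0],[0,0,0],0]]'
python3 -m handwheel '[[[-0.067,0.05,0.1],[0,0,0],0],[[-0.067,0.05,0.1],[0,0,0],0],[[-0.067,0.05,0.1],[0,0,0],0],[[-0.067,0.05,0.1],[0,0,0],0],[[0,0,0.15],[0,0,0],0],[[0,0,0.15],[0,0,0],0],[[0,0,0.15],[0,0,0],0],[[0,0,0],[0,0,0],0],[[0,0,0],[0,0,0],0]]'
python3 -c "
from h import *
plan(.5938,.2338,.07,194.8)
t=snap('top')
for b in blobs(t,(12,50,150),(28,200,255),.074,(195,180,280,260)): print(b)
"
```

```text
time_s: 12.6
eef_pos: [0.5541, 0.1729, 0.2903]
tool_rot: [[-0.968, -0.251, 0.0], [-0.251, 0.968, -0.0], [0.0, -0.0, -1.0]]
force: [0.4, -0.8, -0.3]
width: 0.0853
grip_force: 0.0
time_s: 13.35
eef_pos: [0.5953, 0.2253, 0.1195]
tool_rot: [[-0.97, -0.244, -0.003], [-0.244, 0.97, -0.002], [0.003, -0.001, -1.0]]
force: [-0.2, 0.7, 0.4]
width: 0.0851
grip_force: 0.0
t 13.35 pos [0.5953 0.2253 0.1195] yaw -165.89 w 0.0851 F [-0.2  0.7  0.4]
turn [-0.0003 -0.001  -0.0039] rows>= 1 then shift [-0.0037  0.0428  0.2476] rows>= 2
(array([230., 226.]), array([499.3, 216.6]), array([31.9, 60.3]), 89.9)
(array([229., 200.]), array([580.2, 221.5]), array([32.8, 54.6]), 15.3)
(array([204., 221.]), array([523.4, 277.5]), array([229.9,  77.3]), 1.5)
```

```bash
python3 -m handwheel '[[[-0.004,0.043,0],[0,0,-0.004],0],[[0,0,0.08],[0,0,0],0],[[0,0,0.08],[0,0,0],0],[[0,0,0.088],[0,0,0],0],[[0,0,0],[0,0,0],0],[[0,0,0],[0,0,0],0]]'; python3 -c "
from h import *
plan(.5938,.2338,.07,194.8)"
```

```text
time_s: 13.9
eef_pos: [0.5947, 0.2358, 0.0721]
tool_rot: [[-0.966, -0.26, 0.001], [-0.26, 0.966, 0.001], [-0.001, 0.0, -1.0]]
force: [0.1, -0.2, 0.4]
width: 0.0856
grip_force: 0.0
t 13.9 pos [0.5947 0.2358 0.0721] yaw -164.94 w 0.0856 F [ 0.1 -0.2  0.4]
turn [0.0001 0.0003 0.0014] rows>= 1 then shift [ 0.0071 -0.0087  0.0104] rows>= 1
```

```bash
python3 -m handwheel '[[[0,0,0.01],[0,0,0],0.5],[[0,0,0],[0,0,0],1],[[0,0,0],[0,0,0],1],[[0,0,0],[0,0,0],1],[[0,0,0],[0,0,0],1],[[0,0,0],[0,0,0],1],[[0,0,-0.05],[0,0,0],1],[[0,0,-0.1],[0,0,0],1],[[0,0,-0.15],[0,0,0],1],[[0,0,-0.15],[0,0,0],1],[[0,0,-0.05],[0,0,0],1],[[0,0,0],[0,0,0],1]]'
python3 -m handwheel '[[[0.03,-0.09,0],[0,0,0],1],[[0.061,-0.187,0],[0,0,0],1],[[0.061,-0.187,0],[0,0,0],1],[[0.061,-0.187,0],[0,0,0],1],[[0.061,-0.187,0],[0,0,0],1],[[0.061,-0.187,0],[0,0,0],1],[[0.061,-0.187,0],[0,0,0],1],[[0.061,-0.187,0],[0,0,0],1],[[0.061,-0.187,0],[0,0,0],1],[[0.061,-0.187,0],[0,0,0],1],[[0.03,-0.09,0],[0,0,0],1],[[0,0,0],[0,0,0.034],1],[[0,0,0],[0,0,0.034],1],[[0,0,0],[0,0,0.034],1],[[0,0,0],[0,0,0],1],[[0,0,0],[0,0,0],1]]'
python3 -c "
from h import *
plan(.5724,-.157,.07,176.7)
t=snap('top')
for b in blobs(t,(12,60,150),(28,200,255),.016,(315,170,390,275)): print(b)
"
```

```text
time_s: 14.9
eef_pos: [0.596, 0.2358, 0.1732]
tool_rot: [[-0.966, -0.259, 0.006], [-0.259, 0.966, 0.003], [-0.006, 0.001, -1.0]]
force: [0.4, -0.5, -1.1]
width: 0.0591
grip_force: 64.6
time_s: 16.23
eef_pos: [0.573, -0.156, 0.1678]
tool_rot: [[-0.999, 0.054, -0.001], [0.054, 0.999, 0.0], [0.002, 0.0, -1.0]]
force: [-0.1, 0.3, -0.7]
width: 0.0584
grip_force: 64.6
t 16.23 pos [ 0.573  -0.156   0.1678] yaw 176.89 w 0.0584 F [-0.1  0.3 -0.7]
turn [ 0.     -0.0005  0.0011] rows>= 1 then shift [ 0.0029 -0.0049  0.4892] rows>= 3
(array([372., 231.]), array([ 487.7, -204.2]), array([ 76.3, 267.1]), 80.4)
(array([351., 208.]), array([ 541.9, -121.2]), array([125.4, 361.1]), 60.8)
```

```bash
python3 -m handwheel '[[[0,0,0.14],[0,0,0],1],[[0,0,0.14],[0,0,0],1],[[0,0,0.14],[0,0,0],1],[[0,0,0.12],[0,0,0],1],[[0,0,0.03],[0,0,0],1],[[0,0,0.02],[0,0,0],1],[[0,0,0.01],[0,0,0],1],[[0,0,0],[0,0,0],1],[[0,0,0],[0,0,0],1]]'
```

```text
time_s: 17.03
eef_pos: [0.5745, -0.1565, 0.0502]
tool_rot: [[-0.998, 0.057, 0.002], [0.057, 0.998, -0.0], [-0.002, -0.0, -1.0]]
force: [-0.1, -0.3, -0.3]
width: 0.0588
grip_force: 64.7
```

```bash
python3 -m handwheel '[[[0,0,0.01],[0,0,0],1],[[0,0,0.005],[0,0,0],1],[[0,0,0],[0,0,0],1],[[0,0,0],[0,0,0],0.3],[[0,0,0],[0,0,0],0],[[0,0,0],[0,0,0],0],[[0,0,0],[0,0,0],0],[[0,0,0],[0,0,0],0],[[0,0,-0.1],[0,0,0],0],[[0,0,-0.2],[0,0,0],0],[[0,0,-0.2],[0,0,0],0],[[0,0,-0.1],[0,0,0.012],0],[[0,0,0],[0,0,0],0]]'
python3 -m handwheel '[[[0.054,0.19,0],[0,0,0],0],[[0.054,0.19,0],[0,0,0],0],[[0.054,0.19,0],[0,0,0],0],[[0.054,0.19,0],[0,0,0],0],[[0.054,0.19,0],[0,0,0],0],[[0.054,0.19,0],[0,0,0],0],[[0.054,0.19,0],[0,0,0],0],[[0.054,0.19,0],[0,0,0],0],[[0.054,0.19,0],[0,0,0],0],[[0.054,0.19,0],[0,0,0],0],[[0,0,0],[0,0,0],0],[[0,0,0],[0,0,0],0]]'
python3 -c "
from h import *
plan(.5026,.237,.07,174.7)
t=snap('top')
for b in blobs(t,(12,55,150),(28,200,255),.016,(315,170,390,275)): print(b)
a=cv2.resize(t['image'][140:290,90:460,::-1],None,fx=2.16,fy=2.16,interpolation=cv2.INTER_CUBIC); cv2.imwrite('pics/crop2.png',a)
"
```

```text
time_s: 18.12
eef_pos: [0.576, -0.1571, 0.1715]
tool_rot: [[-0.995, 0.098, 0.008], [0.098, 0.995, -0.001], [-0.008, -0.0, -1.0]]
force: [-0.0, 0.1, -0.2]
width: 0.0851
grip_force: 0.0
time_s: 19.12
eef_pos: [0.501, 0.2348, 0.1651]
tool_rot: [[-0.996, 0.09, -0.001], [0.09, 0.996, 0.0], [0.001, 0.0, -1.0]]
force: [-0.5, -0.2, -0.6]
width: 0.0851
grip_force: 0.0
t 19.12 pos [0.501  0.2348 0.1651] yaw 174.83 w 0.0851 F [-0.5 -0.2 -0.6]
turn [ 0.0001 -0.0004  0.0007] rows>= 1 then shift [-0.007   0.0115  0.4754] rows>= 3
(array([357., 222.]), array([ 517.5, -154.1]), array([124.4, 242.2]), 86.8)
```

View pics/crop2.png

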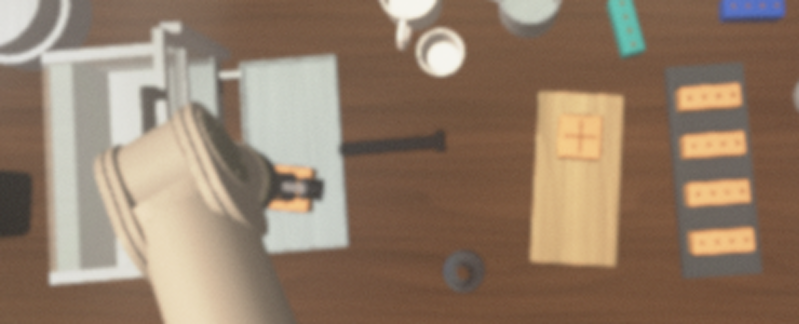

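Square A sits on the board at crop (579,136) and the board hasn't moved. The gripper is over square B at about (290,187). The arm hides part of the warmer.

```bash
python3 -c "
from h import *
t=snap('top');W=cloud(t);w=W[130:300,150:215].reshape(-1,3)
for y in (.30,.34,.38):
  q=w[(abs(w[:,1]-y)<.012)&(w[:,2]>.3)]; print(y,len(q),q.min(0).round(3) if len(q) else '',np.percentile(q[:,2],[5,50,95]).round(3) if len(q) else '')
s=snap('scene');W=cloud(s).reshape(-1,3)
q=W[(abs(W[:,1]-.34)<.05)&(W[:,2]>.27)&(W[:,0]>.3)&(W[:,0]<.7)]; 
for z in np.arange(.27,.7,.03):
  k=q[(abs(q[:,2]-z)<.015)]; print(z.round(2),len(k),k[:,0].min().round(3) if len(k) else '',k[:,0].max().round(3) if len(k) else '',k[:,1].min().round(3) if len(k) else '')
"
python3 -m handwheel '[[[-0.007,0.012,0.1],[0,0,0],0],[[0,0,0.12],[0,0,0],0],[[0,0,0.1],[0,0,0],0],[[0,0,0],[0,0,0],0],[[0,0,0],[0,0,0],0]]'
```

```text
0.3 0  
0.34 0  
0.38 0  
0.27 59 0.472 0.611 0.327
0.3 145 0.47 0.609 0.328
0.33 0   
0.36 0   
0.39 0   
0.42 0   
0.45 2 0.514 0.516 0.292
0.48 18 0.519 0.525 0.29
0.51 14 0.514 0.523 0.29
0.54 0   
0.57 0   
0.6 0   
0.63 0   
0.66 0   
0.69 0   
time_s: 19.68
eef_pos: [0.5038, 0.233, 0.1013]
tool_rot: [[-0.995, 0.097, -0.002], [0.097, 0.995, -0.001], [0.002, -0.001, -1.0]]
force: [1.4, -0.1, 0.3]
width: 0.0852
grip_force: 0.0
```

```bash
python3 -m handwheel '[[[0.005,0.018,0.05],[0,0,0.001],0],[[0,0,0.06],[0,0,0],0],[[0,0,0.045],[0,0,0],0],[[0,0,0],[0,0,0],0],[[0,0,0],[0,0,0],0.5],[[0,0,0],[0,0,0],1],[[0,0,0],[0,0,0],1],[[0,0,0],[0,0,0],1],[[0,0,0],[0,0,0],1],[[0,0,0],[0,0,0],1]]'
python3 -m handwheel '[[[0,0,-0.05],[0,0,0],1],[[0,0,-0.1],[0,0,0],1],[[0,0,-0.15],[0,0,0],1],[[0,0,-0.15],[0,0,0],1],[[0,0,-0.05],[0,0,0],1],[[0,0,0],[0,0,0],1]]'
python3 -c "
from h import *
plan(.4624,-.151,.17,176.7)
"
```

```text
time_s: 20.52
eef_pos: [0.5037, 0.2385, 0.0716]
tool_rot: [[-0.995, 0.098, 0.001], [0.098, 0.995, 0.001], [-0.001, 0.001, -1.0]]
force: [-0.1, -0.6, 5.5]
width: 0.059
grip_force: 65.6
time_s: 21.02
eef_pos: [0.5045, 0.2389, 0.1741]
tool_rot: [[-0.995, 0.099, 0.005], [0.099, 0.995, 0.003], [-0.004, 0.003, -1.0]]
force: [-0.1, 0.2, -2.4]
width: 0.0588
grip_force: 64.9
t 21.02 pos [0.5045 0.2389 0.1741] yaw 174.34 w 0.0588 F [-0.1  0.2 -2.4]
turn [ 0.0009  0.0014 -0.0131] rows>= 1 then shift [ 0.0981 -1.9584  0.0205] rows>= 10
```

```bash
python3 -m handwheel '[[[0,-0.1,0],[0,0,-0.007],1],[[0.01,-0.18,0],[0,0,-0.006],1],[[0.01,-0.186,0],[0,0,0],1],[[0.01,-0.186,0],[0,0,0],1],[[0.01,-0.186,0],[0,0,0],1],[[0.01,-0.186,0],[0,0,0],1],[[0.01,-0.186,0],[0,0,0],1],[[0.01,-0.186,0],[0,0,0],1],[[0.01,-0.186,0],[0,0,0],1],[[0.01,-0.186,0],[0,0,0],1],[[0.01,-0.19,0],[0,0,0],1],[[0,0,0],[0,0,0],1],[[0,0,0],[0,0,0],1]]'
python3 -c "
from h import *
plan(.4624,-.151,.05,176.7)
"
```

```text
time_s: 22.1
eef_pos: [0.4577, -0.1534, 0.1694]
tool_rot: [[-0.998, 0.062, -0.002], [0.062, 0.998, 0.0], [0.002, -0.0, -1.0]]
force: [0.1, 0.3, -2.4]
width: 0.0586
grip_force: 64.9
t 22.1 pos [ 0.4577 -0.1534  0.1694] yaw 176.43 w 0.0586 F [ 0.1  0.3 -2.4]
turn [-0.     -0.0007 -0.0015] rows>= 1 then shift [-0.0225  0.0135  0.5969] rows>= 3
```

```bash
python3 -m handwheel '[[[-0.02,0.013,0.14],[0,0,0],1],[[0,0,0.14],[0,0,0],1],[[0,0,0.14],[0,0,0],1],[[0,0,0.11],[0,0,0],1],[[0,0,0.03],[0,0,0],1],[[0,0,0.02],[0,0,0],1],[[0,0,0.015],[0,0,0],1],[[0,0,0.01],[0,0,0],1],[[0,0,0],[0,0,0],1],[[0,0,0],[0,0,0],0.3],[[0,0,0],[0,0,0],0],[[0,0,0],[0,0,0],0],[[0,0,0],[0,0,0],0],[[0,0,0],[0,0,0],0],[[0,0,-0.1],[0,0,0],0],[[0,0,-0.2],[0,0,0],0],[[0,0,-0.2],[0,0,0],0],[[0,0,-0.1],[0,0,0],0]]'
python3 -m handwheel '[[[0,0,0],[0,0,0.0381],0],[[0,0,0],[0,0,0.0381],0],[[0,0,0],[0,0,0.0381],0],[[0,0,0],[0,0,0.0381],0],[[0,0,0],[0,0,0.0381],0],[[0,0,0],[0,0,0.0381],0],[[0,0,0],[0,0,0.0381],0],[[0,0,0],[0,0,0.0381],0],[[0,0,0],[0,0,0.0381],0],[[0,0,0],[0,0,0.0381],0],[[0,0,0],[0,0,0.0381],0],[[0,0,0],[0,0,0.0381],0],[[-0.129,0.049,-0.1],[0,0,0],0],[[-0.129,0.049,-0.1],[0,0,0],0],[[-0.129,0.049,-0.1],[0,0,0],0],[[-0.129,0.049,-0.1],[0,0,0],0],[[-0.129,0.049,-0.1],[0,0,0],0],[[-0.129,0.049,-0.1],[0,0,0],0],[[0,0,0],[0,0,0],0.4],[[0,0,0],[0,0,0],0.4]]'
python3 - <<'E'
from h import *
s=get_state(); print(s['width'])
c=snap('wrist','pics/w4.png')
plan(.5612,-.340,.17,94.3)
for b in blobs(c,(8,90,150),(18,255,255),.046,(120,0,640,400),200): print(b)
t=snap('top')
for b in blobs(t,(12,55,150),(28,200,255),.016,(315,170,390,275)): print('board',b)
W=cloud(c); print(W[130:160:10,200:460:13,2].round(3))
E
```

```text
time_s: 23.6
eef_pos: [0.4646, -0.1496, 0.1742]
tool_rot: [[-0.998, 0.058, 0.005], [0.058, 0.998, -0.001], [-0.005, -0.0, -1.0]]
force: [0.4, -1.0, 1.0]
width: 0.0855
grip_force: 0.0
time_s: 25.27
eef_pos: [0.5339, -0.3005, 0.2903]
tool_rot: [[-0.074, 0.997, 0.001], [0.997, 0.074, -0.001], [-0.001, 0.001, -1.0]]
force: [0.7, 0.4, -1.7]
width: 0.0637
grip_force: 0.0
0.06367011729738092
t 25.32 pos [ 0.5336 -0.299   0.2893] yaw 94.35 w 0.0565 F [-0.7  0.3  0. ]
turn [-0.0002 -0.0001  0.0003] rows>= 1 then shift [-0.2146  0.122   0.5966] rows>= 4
(array([393., 201.]), array([ 624.4, -331.4]), array([35.7, 88.2]), 4.2)
(array([339., 201.]), array([ 561.1, -335.4]), array([31.2, 89.3]), 3.9)
(array([285., 200.]), array([ 495.7, -339.5]), array([31.8, 88.5]), 3.0)
(array([231., 200.]), array([ 430.5, -344. ]), array([90.5, 36.2]), 89.4)
(array([259.,  21.]), array([ 461.7, -147.3]), array([36.5, 35.2]), 39.9)
(array([303.,  39.]), array([ 518. , -162.1]), array([102.2, 220.3]), 86.7)
board (array([357., 222.]), array([ 517.2, -154.3]), array([121.3, 241.4]), 86.4)
[[-0.     0.     0.    -0.    -0.    -0.    -0.    -0.001  0.001 -0.
   0.001  0.     0.001  0.001 -0.     0.411  0.001  0.001  0.001  0.001]
 [ 0.001 -0.001  0.001  0.001  0.     0.001  0.002 -0.002 -0.    -0.001
  -0.     0.     0.001  0.001  0.     0.001  0.001  0.001  0.001 -0.   ]
 [-0.001  0.     0.001  0.001 -0.001  0.002  0.002 -0.    -0.     0.001
   0.001  0.     0.    -0.001  0.002  0.     0.001  0.003  0.001  0.   ]]
```

View pics/w4.png

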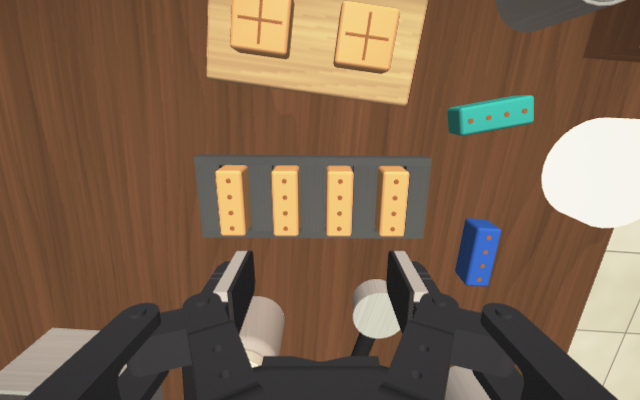

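The wrist view shows both squares flat on the board at (261,22) and (368,36). The four bars are in the mould at (231,200), (285,200), (339,201) and (393,201). The turquoise block (490,115) and blue block (478,252) stay as they are.

```bash
python3 -m handwheel '[[[-0.042,0.09,0.169],[0,0,0],0.4],[[-0.042,0.09,0.169],[0,0,0],0.4],[[-0.042,0.09,0.169],[0,0,0],0.4],[[-0.042,0.09,0.169],[0,0,0],0.4],[[-0.042,0.09,0.169],[0,0,0],0.4],[[0,0,0],[0,0,0],0.4],[[0,0,0],[0,0,0],0.4]]'
python3 - <<'E'
from h import *
plan(.6267,-.3345,.048,94.3)
E
```

```text
time_s: 25.95
eef_pos: [0.6256, -0.3318, 0.1171]
tool_rot: [[-0.078, 0.997, -0.006], [0.997, 0.078, 0.003], [0.003, -0.006, -1.0]]
force: [-0.4, -0.6, 2.1]
width: 0.051
grip_force: 0.0
t 25.95 pos [ 0.6256 -0.3318  0.1171] yaw 94.48 w 0.051 F [-0.4 -0.6  2.1]
turn [-0.0018 -0.001   0.001 ] rows>= 1 then shift [-0.0138  0.0046  0.3457] rows>= 2
```

```bash
python3 -m handwheel '[[[-0.013,0.005,0.09],[0,0,0],0.4],[[0,0,0.09],[0,0,0],0.4],[[0,0,0.09],[0,0,0],0.4],[[0,0,0.075],[0,0,0],0.4],[[0,0,0],[0,0,0],0.4],[[0,0,0],[0,0,0],1],[[0,0,0],[0,0,0],1],[[0,0,0],[0,0,0],1],[[0,0,0],[0,0,0],1],[[0,0,0],[0,0,0],1]]'
```

```text
time_s: 26.78
eef_pos: [0.6282, -0.3368, 0.054]
tool_rot: [[-0.076, 0.997, 0.001], [0.997, 0.076, -0.0], [-0.001, 0.001, -1.0]]
force: [-3.7, 2.1, 7.8]
width: 0.0307
grip_force: 60.7
```

```bash
python3 -m handwheel '[[[0,0,-0.03],[0,0,0],1],[[0,0,-0.08],[0,0,0],1],[[0,0,-0.15],[0,0,0],1],[[0,0,-0.17],[0,0,0],1],[[0,0,-0.17],[0,0,0],1],[[0,0,-0.08],[0,0,0],1],[[0,0,0],[0,0,0],1]]'
python3 -m handwheel '[[[0.09,0.01,0],[0,0,0],1],[[0.189,0.019,0],[0,0,0],1],[[0.189,0.019,0],[0,0,0],1],[[0.189,0.019,0],[0,0,0],1],[[0.189,0.019,0],[0,0,0],1],[[0.189,0.019,0],[0,0,0],1],[[0.189,0.019,0],[0,0,0],1],[[0.189,0.019,0],[0,0,0],1],[[0.189,0.019,0],[0,0,0],1],[[0.189,0.019,0],[0,0,0],1],[[0.189,0.019,0],[0,0,0],1],[[0.189,0.019,0],[0,0,0],1],[[0.189,0.019,0],[0,0,0],1],[[0.189,0.019,0],[0,0,0],1],[[0.189,0.019,0],[0,0,0],1],[[0.09,0.01,0],[0,0,0],1],[[0,0,0],[0,0,0],1],[[0,0,0],[0,0,0],1]]'
python3 - <<'E'
from h import *
plan(.6397,.2319,.10,94.7)
E
```

```text
time_s: 27.37
eef_pos: [0.6299, -0.3378, 0.1945]
tool_rot: [[-0.077, 0.997, 0.009], [0.997, 0.077, -0.004], [-0.004, 0.008, -1.0]]
force: [0.4, -1.4, -0.2]
width: 0.0302
grip_force: 59.6
time_s: 28.87
eef_pos: [0.6412, 0.2328, 0.1872]
tool_rot: [[-0.079, 0.997, -0.0], [0.997, 0.079, -0.0], [-0.0, -0.0, -1.0]]
force: [0.7, -1.1, -1.3]
width: 0.0306
grip_force: 59.6
t 28.87 pos [0.6412 0.2328 0.1872] yaw 94.53 w 0.0306 F [ 0.7 -1.1 -1.3]
turn [-0.0002  0.     -0.0009] rows>= 1 then shift [-0.0038 -0.0078  0.4362] rows>= 3
```

```bash
python3 -m handwheel '[[[-0.004,-0.008,0.12],[0,0,0],1],[[0,0,0.12],[0,0,0],1],[[0,0,0.12],[0,0,0],1],[[0,0,0.07],[0,0,0],1],[[0,0,0.03],[0,0,0],1],[[0,0,0.02],[0,0,0],1],[[0,0,0.01],[0,0,0],1],[[0,0,0],[0,0,0],1],[[0,0,0],[0,0,0],1]]'
```

```text
time_s: 29.62
eef_pos: [0.6408, 0.2307, 0.091]
tool_rot: [[-0.076, 0.997, 0.002], [0.997, 0.076, 0.001], [0.001, 0.002, -1.0]]
force: [0.7, 0.1, -0.6]
width: 0.0307
grip_force: 59.6
```

```bash
python3 -m handwheel '[[[0,0,0.01],[0,0,0],1],[[0,0,0],[0,0,0],1],[[0,0,0],[0,0,0],1]]'; python3 -m handwheel '[[[0,0,0.01],[0,0,0],1],[[0,0,0],[0,0,0],1],[[0,0,0],[0,0,0],1]]'
```

```text
time_s: 29.87
eef_pos: [0.6402, 0.2307, 0.0881]
tool_rot: [[-0.077, 0.997, 0.0], [0.997, 0.077, 0.0], [0.0, 0.0, -1.0]]
force: [0.4, 0.3, -0.6]
width: 0.0305
grip_force: 59.6
time_s: 30.12
eef_pos: [0.6404, 0.2309, 0.0879]
tool_rot: [[-0.077, 0.997, 0.001], [0.997, 0.077, 0.001], [0.001, 0.001, -1.0]]
force: [-6.9, -0.6, 13.6]
width: 0.0302
grip_force: 61.4
```

```bash
python3 -m handwheel '[[[0,0,-0.01],[0,0,0],0.7],[[0,0,0],[0,0,0],0.4],[[0,0,0],[0,0,0],0.4],[[0,0,0],[0,0,0],0.4],[[0,0,-0.06],[0,0,0],0.4],[[0,0,-0.15],[0,0,0],0.4],[[0,0,-0.2],[0,0,0],0.4],[[0,0,-0.1],[0,0,0],0.4]]'
python3 -m handwheel '[[[-0.187,-0.041,0],[0,0,0],0.4],[[-0.187,-0.041,0],[0,0,0],0.4],[[-0.187,-0.041,0],[0,0,0],0.4],[[-0.187,-0.041,0],[0,0,0],0.4],[[-0.187,-0.041,0],[0,0,0],0.4],[[-0.187,-0.041,0],[0,0,0],0.4],[[-0.187,-0.041,0],[0,0,0],0.4],[[-0.187,-0.041,0],[0,0,0],0.4],[[-0.187,-0.041,0],[0,0,0],0.4],[[-0.187,-0.041,0],[0,0,0],0.4],[[-0.187,-0.041,0],[0,0,0],0.4],[[-0.187,-0.041,0],[0,0,0],0.4],[[-0.187,-0.041,0],[0,0,0],0.4],[[-0.187,-0.041,0],[0,0,0],0.4],[[-0.187,-0.041,0],[0,0,0],0.4],[[0,0,0],[0,0,0],0.4],[[0,0,0],[0,0,0],0.4]]'
python3 - <<'E'
from h import *
plan(.5608,-.3388,.048,94.3)
t=snap('top')
for b in blobs(t,(8,90,150),(18,255,255),.08,(190,170,290,270)): print('tray',b)
for b in blobs(t,(8,90,150),(18,255,255),.046,(395,165,450,270)): print('mould',b)
E
```

```text
time_s: 30.78
eef_pos: [0.6414, 0.2308, 0.1951]
tool_rot: [[-0.076, 0.997, 0.004], [0.997, 0.076, 0.002], [0.002, 0.005, -1.0]]
force: [1.0, 0.4, 1.3]
width: 0.0514
grip_force: 0.0
time_s: 32.2
eef_pos: [0.559, -0.3414, 0.1904]
tool_rot: [[-0.072, 0.997, -0.0], [0.997, 0.072, -0.001], [-0.001, -0.0, -1.0]]
force: [1.0, 0.4, -0.4]
width: 0.0513
grip_force: 0.0
t 32.2 pos [ 0.559  -0.3414  0.1904] yaw 94.11 w 0.0513 F [ 1.   0.4 -0.4]
turn [-0.0001  0.0004 -0.0011] rows>= 1 then shift [0.0125 0.01   0.7122] rows>= 4
tray (array([226., 179.]), array([639.9, 228.8]), array([30.8, 79.2]), 3.5)
mould (array([414., 229.]), array([ 494. , -323.9]), array([33.9, 53.9]), 5.1)
mould (array([417., 207.]), array([ 560.8, -332.1]), array([34.3, 79.6]), 4.0)
```

```bash
python3 -m handwheel '[[[0.012,0.01,0.15],[0,0,-0.001],0.4],[[0,0,0.15],[0,0,0],0.4],[[0,0,0.12],[0,0,0],0.4],[[0,0,0.09],[0,0,0],0.4],[[0,0,0.09],[0,0,0],0.4],[[0,0,0.08],[0,0,0],0.4],[[0,0,0],[0,0,0],0.4],[[0,0,0],[0,0,0],0.4],[[0,0,0],[0,0,0],1],[[0,0,0],[0,0,0],1],[[0,0,0],[0,0,0],1],[[0,0,0],[0,0,0],1],[[0,0,0],[0,0,0],1]]'
python3 -m handwheel '[[[0,0,-0.03],[0,0,0],1],[[0,0,-0.08],[0,0,0],1],[[0,0,-0.15],[0,0,0],1],[[0,0,-0.17],[0,0,0],1],[[0,0,-0.17],[0,0,0],1],[[0,0,-0.08],[0,0,0],1],[[0,0,0],[0,0,0],1]]'
python3 - <<'E'
from h import *
plan(.5799,.227,.19,94.7)
E
```

```text
time_s: 33.33
eef_pos: [0.5621, -0.3359, 0.0556]
tool_rot: [[-0.079, 0.997, 0.0], [0.997, 0.079, -0.0], [-0.0, 0.0, -1.0]]
force: [-5.2, 2.1, 5.6]
width: 0.0305
grip_force: 60.0
time_s: 33.92
eef_pos: [0.5643, -0.3369, 0.1962]
tool_rot: [[-0.08, 0.997, 0.008], [0.997, 0.08, -0.003], [-0.004, 0.008, -1.0]]
force: [0.9, -0.9, -1.6]
width: 0.0302
grip_force: 59.6
t 33.92 pos [ 0.5643 -0.3369  0.1962] yaw 94.58 w 0.0302 F [ 0.9 -0.9 -1.6]
turn [ 0.0026  0.0013 -0.0007] rows>= 1 then shift [2.8036 0.3085 0.0308] rows>= 14
```

```bash
python3 -m handwheel '[[[0.1,0.01,0],[0,0,0],1],[[0.187,0.02,0],[0,0,0],1],[[0.187,0.02,0],[0,0,0],1],[[0.187,0.02,0],[0,0,0],1],[[0.187,0.02,0],[0,0,0],1],[[0.187,0.02,0],[0,0,0],1],[[0.187,0.02,0],[0,0,0],1],[[0.187,0.02,0],[0,0,0],1],[[0.187,0.02,0],[0,0,0],1],[[0.187,0.02,0],[0,0,0],1],[[0.187,0.02,0],[0,0,0],1],[[0.187,0.02,0],[0,0,0],1],[[0.187,0.02,0],[0,0,0],1],[[0.187,0.02,0],[0,0,0],1],[[0.187,0.02,0],[0,0,0],1],[[0.09,0.02,0],[0,0,0],1],[[0,0,0],[0,0,0],1],[[0,0,0],[0,0,0],1]]'
python3 - <<'E'
from h import *
plan(.5799,.227,.0905,94.7)
t=snap('top')
for b in blobs(t,(8,90,150),(18,255,255),.08,(190,170,290,270)): print('tray',b)
for b in blobs(t,(8,90,150),(18,255,255),.046,(395,165,450,270)): print('mould',b)
E
```

```text
time_s: 35.42
eef_pos: [0.5789, 0.2303, 0.1895]
tool_rot: [[-0.082, 0.997, -0.0], [0.997, 0.082, -0.0], [-0.0, -0.0, -1.0]]
force: [0.8, -1.2, -0.8]
width: 0.0304
grip_force: 59.6
t 35.42 pos [0.5789 0.2303 0.1895] yaw 94.71 w 0.0304 F [ 0.8 -1.2 -0.8]
turn [-0.0001  0.      0.0001] rows>= 1 then shift [-0.0169  0.0039  0.4948] rows>= 3
tray (array([226., 196.]), array([591.2, 227.8]), array([49.2, 31.9]), 89.9)
tray (array([227., 179.]), array([640.2, 223. ]), array([30.9, 71.7]), 3.7)
mould (array([424., 251.]), array([ 429.8, -346.8]), array([34.5, 91.6]), 4.0)
mould (array([422., 229.]), array([ 495.5, -342.4]), array([34.6, 91.8]), 4.0)
```

```bash
python3 -m handwheel '[[[-0.016,0.004,0.12],[0,0,0],1],[[0,0,0.12],[0,0,0],1],[[0,0,0.12],[0,0,0],1],[[0,0,0.07],[0,0,0],1],[[0,0,0.03],[0,0,0],1],[[0,0,0.02],[0,0,0],1],[[0,0,0.01],[0,0,0],1],[[0,0,0],[0,0,0],1],[[0,0,0],[0,0,0],1]]'; python3 -m handwheel '[[[0,0,0.01],[0,0,0],1],[[0,0,0],[0,0,0],1],[[0,0,0],[0,0,0],1]]'
```

```text
time_s: 36.22
eef_pos: [0.5812, 0.2252, 0.0937]
tool_rot: [[-0.078, 0.997, 0.002], [0.997, 0.078, 0.001], [0.001, 0.002, -1.0]]
force: [-1.6, -0.2, 5.1]
width: 0.0302
grip_force: 60.8
time_s: 36.47
eef_pos: [0.5815, 0.2258, 0.0924]
tool_rot: [[-0.079, 0.997, 0.003], [0.997, 0.079, 0.002], [0.002, 0.003, -1.0]]
force: [-3.6, 2.1, 9.0]
width: 0.0303
grip_force: 61.5
```

```bash
python3 -m handwheel '[[[0,0,0],[0,0,0],0.7],[[0,0,0],[0,0,0],0.4],[[0,0,0],[0,0,0],0.4],[[0,0,0],[0,0,0],0.4],[[0,0,-0.06],[0,0,0],0.4],[[0,0,-0.15],[0,0,0],0.4],[[0,0,-0.2],[0,0,0],0.4],[[0,0,-0.07],[0,0,0],0.4]]'
python3 -m handwheel '[[[-0.187,-0.043,0],[0,0,0],0.4],[[-0.187,-0.043,0],[0,0,0],0.4],[[-0.187,-0.043,0],[0,0,0],0.4],[[-0.187,-0.043,0],[0,0,0],0.4],[[-0.187,-0.043,0],[0,0,0],0.4],[[-0.187,-0.043,0],[0,0,0],0.4],[[-0.187,-0.043,0],[0,0,0],0.4],[[-0.187,-0.043,0],[0,0,0],0.4],[[-0.187,-0.043,0],[0,0,0],0.4],[[-0.187,-0.043,0],[0,0,0],0.4],[[-0.187,-0.043,0],[0,0,0],0.4],[[-0.187,-0.043,0],[0,0,0],0.4],[[-0.187,-0.043,0],[0,0,0],0.4],[[-0.187,-0.043,0],[0,0,0],0.4],[[-0.187,-0.043,0],[0,0,0],0.4],[[0,0,0],[0,0,0],0.4],[[0,0,0],[0,0,0],0.4]]'
python3 - <<'E'
from h import *
plan(.4952,-.344,.050,94.3)
t=snap('top')
for b in blobs(t,(8,90,150),(18,255,255),.08,(190,170,290,270)): print('tray',b)
for b in blobs(t,(8,90,150),(18,255,255),.046,(395,165,450,270)): print('mould',b)
W=cloud(t); print(np.median(W[176:182,222:232,2]),np.median(W[195:201,222:232,2]))
a=cv2.resize(t['image'][140:290,90:460,::-1],None,fx=2.16,fy=2.16,interpolation=cv2.INTER_CUBIC); cv2.imwrite('pics/crop3.png',a)
E
```

```text
time_s: 37.13
eef_pos: [0.5822, 0.2262, 0.1921]
tool_rot: [[-0.079, 0.997, 0.006], [0.997, 0.079, 0.003], [0.002, 0.006, -1.0]]
force: [1.3, -0.1, 1.5]
width: 0.0512
grip_force: 0.0
time_s: 38.55
eef_pos: [0.495, -0.3465, 0.1865]
tool_rot: [[-0.075, 0.997, -0.0], [0.997, 0.075, -0.001], [-0.001, -0.0, -1.0]]
force: [-0.1, 1.5, 0.3]
width: 0.0512
grip_force: 0.0
t 38.55 pos [ 0.495  -0.3465  0.1865] yaw 94.28 w 0.0512 F [-0.1  1.5  0.3]
turn [-0.0001  0.0003 -0.0001] rows>= 1 then shift [0.0122 0.0018 0.6825] rows>= 4
tray (array([230., 199.]), array([582.3, 217.7]), array([30.3, 76.4]), 4.7)
tray (array([226., 179.]), array([640. , 227.7]), array([30.7, 81.6]), 3.7)
mould (array([420., 251.]), array([ 429.3, -338.4]), array([34.4, 74.2]), 4.3)
mould (array([420., 229.]), array([ 494.9, -335.9]), array([34.4, 78.1]), 4.0)
0.08136672225717023 0.08478443921021583
```

View pics/crop3.png

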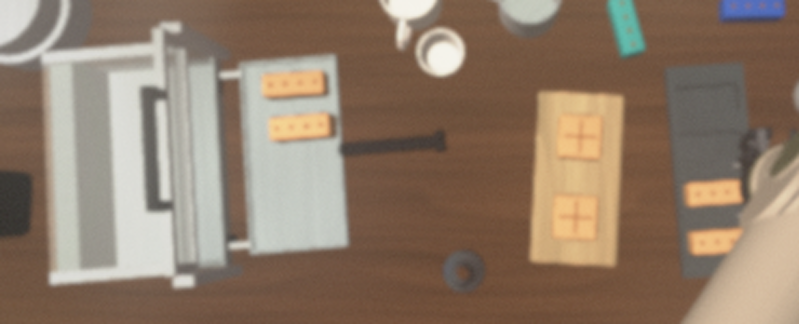

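The top view shows two bars in the tray at crop (293,83) and (300,127). The second is about 10 mm nearer the front rim and reads 3 mm high, so it may rest on the rim; I'll check and mend it after the next bar. The squares are still on the board.

```bash
python3 -m handwheel '[[[0,0.001,0.15],[0,0,0],0.4],[[0,0,0.15],[0,0,0],0.4],[[0,0,0.12],[0,0,0],0.4],[[0,0,0.09],[0,0,0],0.4],[[0,0,0.09],[0,0,0],0.4],[[0,0,0.08],[0,0,0],0.4],[[0,0,0],[0,0,0],0.4],[[0,0,0],[0,0,0],0.4],[[0,0,0],[0,0,0],1],[[0,0,0],[0,0,0],1],[[0,0,0],[0,0,0],1],[[0,0,0],[0,0,0],1],[[0,0,0],[0,0,0],1]]'
python3 -m handwheel '[[[0,0,-0.03],[0,0,0],1],[[0,0,-0.08],[0,0,0],1],[[0,0,-0.15],[0,0,0],1],[[0,0,-0.17],[0,0,0],1],[[0,0,-0.17],[0,0,0],1],[[0,0,-0.08],[0,0,0],1],[[0,0,0],[0,0,0],1]]'
python3 - <<'E'
from h import *
plan(.5201,.229,.19,94.7)
E
```

```text
time_s: 39.68
eef_pos: [0.4964, -0.3438, 0.0514]
tool_rot: [[-0.079, 0.997, 0.0], [0.997, 0.079, 0.0], [0.0, 0.0, -1.0]]
force: [-6.3, 2.3, 7.2]
width: 0.0305
grip_force: 60.2
time_s: 40.27
eef_pos: [0.4987, -0.3448, 0.1916]
tool_rot: [[-0.08, 0.997, 0.008], [0.997, 0.08, -0.003], [-0.004, 0.008, -1.0]]
force: [-0.3, 0.2, -0.7]
width: 0.0307
grip_force: 59.6
t 40.27 pos [ 0.4987 -0.3448  0.1916] yaw 94.57 w 0.0307 F [-0.3  0.2 -0.7]
turn [ 0.0025  0.0013 -0.0007] rows>= 1 then shift [2.8508 0.3416 0.0082] rows>= 14
```

```bash
python3 -m handwheel '[[[0.1,0.012,-0.01],[0,0,0],1],[[0.19,0.022,0],[0,0,0],1],[[0.19,0.022,0],[0,0,0],1],[[0.19,0.022,0],[0,0,0],1],[[0.19,0.022,0],[0,0,0],1],[[0.19,0.022,0],[0,0,0],1],[[0.19,0.022,0],[0,0,0],1],[[0.19,0.022,0],[0,0,0],1],[[0.19,0.022,0],[0,0,0],1],[[0.19,0.022,0],[0,0,0],1],[[0.19,0.022,0],[0,0,0],1],[[0.19,0.022,0],[0,0,0],1],[[0.19,0.022,0],[0,0,0],1],[[0.19,0.022,0],[0,0,0],1],[[0.19,0.022,0],[0,0,0],1],[[0.09,0.022,0],[0,0,0],1],[[0,0,0],[0,0,0],1],[[0,0,0],[0,0,0],1]]'
python3 - <<'E'
from h import *
plan(.5201,.231,.0865,94.7)
c=snap('wrist','pics/w5.png')
E
```

```text
time_s: 41.77
eef_pos: [0.519, 0.2313, 0.1875]
tool_rot: [[-0.082, 0.997, -0.0], [0.997, 0.082, -0.0], [-0.0, -0.0, -1.0]]
force: [-0.2, 0.1, -0.0]
width: 0.0309
grip_force: 59.6
t 41.77 pos [0.519  0.2313 0.1875] yaw 94.72 w 0.0309 F [-0.2  0.1 -0. ]
turn [-0.0001  0.      0.0001] rows>= 1 then shift [-0.0021  0.0056  0.505 ] rows>= 3
```

View pics/w5.png

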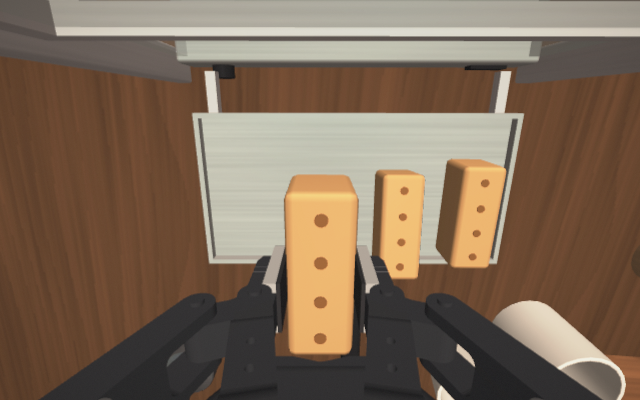

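The held bar fills (287–357, 176–352), gripped near its middle. In the tray, bar 1 is at (474,213) inside the rim, and bar 2 at (402,225) has its front end at row 278, past the rim line at row 263.

```bash
python3 - <<'E'
from h import *
c=snap('wrist'); W=cloud(c); s=get_state()
print('held far/near', onz(c,321,196,.182).round(4), onz(c,321,351,.182).round(4), W[[215,250,340],[330,330,330]].round(4).tolist())
print('b1', onz(c,479,165,.080).round(4), onz(c,470,266,.08).round(4)); print('b2', onz(c,400,176,.083).round(4), onz(c,402,276,.085).round(4))
for u,vs in ((403,(185,205,230,255,270)),(478,(175,200,225,250,262))):
    print([W[v-2:v+3,u-6:u+7,:].reshape(-1,3).mean(0).round(4).tolist() for v in vs])
print('rim front inner/outer', W[[258,262],[290-40,250]].round(4).tolist())
E
```

```text
held far/near [0.5179 0.2692 0.182 ] [0.5241 0.1908 0.182 ] [[0.5224, 0.261, 0.1816], [0.5238, 0.2451, 0.1821], [0.5279, 0.1982, 0.1828]]
b1 [0.6332 0.2723 0.08  ] [0.6445 0.191  0.08  ]
b2 [0.5764 0.2603 0.083 ] [0.5897 0.1805 0.085 ]
[[0.58, 0.2535, 0.0814], [0.58, 0.2405, 0.0894], [0.5846, 0.2193, 0.0845], [0.5872, 0.1994, 0.0864], [0.5888, 0.1873, 0.0877]]
[[0.6339, 0.265, 0.0805], [0.6364, 0.2471, 0.0838], [0.6428, 0.2264, 0.0804], [0.6475, 0.2056, 0.0804], [0.65, 0.1951, 0.0802]]
rim front inner/outer [[0.4616, 0.1669, 0.0474], [0.4519, 0.1367, -0.0004]]
```

```bash
python3 -m handwheel '[[[0,0.005,0.12],[0,0,0],1],[[0,0,0.12],[0,0,0],1],[[0,0,0.12],[0,0,0],1],[[0,0,0.07],[0,0,0],1],[[0,0,0.03],[0,0,0],1],[[0,0,0.02],[0,0,0],1],[[0,0,0.01],[0,0,0],1],[[0,0,0],[0,0,0],1],[[0,0,0],[0,0,0],1]]'; python3 -m handwheel '[[[0,0,0.01],[0,0,0],1],[[0,0,0],[0,0,0],1],[[0,0,0],[0,0,0],1]]'; python3 -m handwheel '[[[0,0,0.01],[0,0,0],1],[[0,0,0],[0,0,0],1],[[0,0,0],[0,0,0],1]]'
```

```text
time_s: 42.62
eef_pos: [0.521, 0.2303, 0.0908]
tool_rot: [[-0.079, 0.997, 0.001], [0.997, 0.079, 0.001], [0.001, 0.001, -1.0]]
force: [-0.2, -0.1, -0.6]
width: 0.0311
grip_force: 59.6
time_s: 42.87
eef_pos: [0.5205, 0.2303, 0.0881]
tool_rot: [[-0.08, 0.997, 0.0], [0.997, 0.08, 0.0], [0.0, 0.0, -1.0]]
force: [0.5, -0.2, 0.1]
width: 0.0306
grip_force: 59.6
time_s: 43.12
eef_pos: [0.5204, 0.2302, 0.0857]
tool_rot: [[-0.08, 0.997, -0.0], [0.997, 0.08, -0.0], [-0.0, -0.0, -1.0]]
force: [0.5, 0.6, -0.6]
width: 0.0305
grip_force: 59.6
```

```bash
python3 -m handwheel '[[[0,0,0.006],[0,0,0],1],[[0,0,0],[0,0,0],0.7],[[0,0,0],[0,0,0],0.4],[[0,0,0],[0,0,0],0.4],[[0,0,0],[0,0,0],0.4],[[0,0,-0.1],[0,0,0],0.4],[[0,0,-0.15],[0,0,0],0.4],[[-0.025,0.1,0],[0,0,0],0.4],[[-0.025,0.1,0],[0,0,0],0.4],[[-0.025,0.1,0],[0,0,0],0.4],[[0,0,0],[0,0,0],0.4],[[0,0,0],[0,0,0],0.4]]'
python3 - <<'E'
from h import *
plan(.583,.2204,.091,94.7)
c=snap('wrist'); W=cloud(c); t=snap('top')
for b in blobs(t,(8,90,150),(18,255,255),.08,(190,170,290,270)): print('tray',b)
E
```

```text
time_s: 44.12
eef_pos: [0.5819, 0.2194, 0.1341]
tool_rot: [[-0.078, 0.997, -0.0], [0.997, 0.078, -0.001], [-0.0, -0.0, -1.0]]
force: [-0.7, 0.7, -0.4]
width: 0.051
grip_force: 0.0
t 44.12 pos [0.5819 0.2194 0.1341] yaw 94.5 w 0.051 F [-0.7  0.7 -0.4]
turn [-0.0001  0.0002 -0.0011] rows>= 1 then shift [0.0044 0.0057 0.2156] rows>= 2
tray (array([231., 220.]), array([521.9, 214. ]), array([29.3, 58.3]), 4.7)
tray (array([235., 198.]), array([582.8, 203.3]), array([31.8, 46.1]), 0.9)
tray (array([232., 178.]), array([640.9, 210. ]), array([30.8, 47.5]), 5.6)
```

Now I'll re-grip bar 2, lift it slightly, shift it 10 mm inward and set it down.

```bash
python3 -m handwheel '[[[0.004,0.005,0.08],[0,0,0],0.4],[[0,0,0.08],[0,0,0],0.4],[[0,0,0.055],[0,0,0],0.4],[[0,0,0],[0,0,0],0.4],[[0,0,0],[0,0,0],1],[[0,0,0],[0,0,0],1],[[0,0,0],[0,0,0],1],[[0,0,0],[0,0,0],1],[[0,0,0],[0,0,0],1],[[0,0,-0.05],[0,0,0],1],[[0,0,-0.02],[0,0,0],1],[[0.03,0,0],[0,0,0],1],[[0.025,0,0],[0,0,0],1],[[0,0,0],[0,0,0],1],[[0,0,0],[0,0,0],1]]'; python3 -m handwheel '[[[0,0,0.03],[0,0,0],1],[[0,0,0.02],[0,0,0],1],[[0,0,0],[0,0,0],1],[[0,0,0],[0,0,0],1]]'
```

```text
time_s: 45.47
eef_pos: [0.5811, 0.2326, 0.1052]
tool_rot: [[-0.081, 0.997, -0.001], [0.997, 0.081, 0.0], [0.0, -0.001, -1.0]]
force: [-1.4, -1.4, -0.4]
width: 0.0302
grip_force: 61.1
time_s: 45.8
eef_pos: [0.5812, 0.2315, 0.0949]
tool_rot: [[-0.079, 0.997, -0.001], [0.997, 0.079, -0.001], [-0.001, -0.001, -1.0]]
force: [0.1, -0.2, -0.3]
width: 0.0305
grip_force: 61.1
```

```bash
python3 -m handwheel '[[[0,0,0.015],[0,0,0],1],[[0,0,0],[0,0,0],1],[[0,0,0],[0,0,0],1]]'; python3 -m handwheel '[[[0,0,0.01],[0,0,0],1],[[0,0,0],[0,0,0],1],[[0,0,0],[0,0,0],1]]'
```

```text
time_s: 46.05
eef_pos: [0.5816, 0.2319, 0.0926]
tool_rot: [[-0.08, 0.997, 0.0], [0.997, 0.08, 0.0], [0.0, 0.0, -1.0]]
force: [0.2, -0.2, -1.4]
width: 0.0306
grip_force: 61.1
time_s: 46.3
eef_pos: [0.5818, 0.2323, 0.0918]
tool_rot: [[-0.08, 0.997, 0.001], [0.997, 0.08, 0.001], [0.001, 0.001, -1.0]]
force: [-3.4, -1.1, 8.4]
width: 0.0305
grip_force: 62.3
```

```bash
python3 -m handwheel '[[[0,0,0],[0,0,0],0.7],[[0,0,0],[0,0,0],0.4],[[0,0,0],[0,0,0],0.4],[[0,0,0],[0,0,0],0.4],[[0,0,-0.06],[0,0,0],0.4],[[0,0,-0.15],[0,0,0],0.4],[[0,0,-0.2],[0,0,0],0.4],[[0,0,-0.08],[0,0,0],0.4]]'
python3 -m handwheel '[[[-0.177,-0.062,0],[0,0,0],0.4],[[-0.177,-0.062,0],[0,0,0],0.4],[[-0.177,-0.062,0],[0,0,0],0.4],[[-0.177,-0.062,0],[0,0,0],0.4],[[-0.177,-0.062,0],[0,0,0],0.4],[[-0.177,-0.062,0],[0,0,0],0.4],[[-0.177,-0.062,0],[0,0,0],0.4],[[-0.177,-0.062,0],[0,0,0],0.4],[[-0.177,-0.062,0],[0,0,0],0.4],[[-0.177,-0.062,0],[0,0,0],0.4],[[-0.177,-0.062,0],[0,0,0],0.4],[[-0.177,-0.062,0],[0,0,0],0.4],[[-0.177,-0.062,0],[0,0,0],0.4],[[-0.177,-0.062,0],[0,0,0],0.4],[[-0.177,-0.062,0],[0,0,0],0.4],[[-0.177,-0.062,0],[0,0,0],0.4],[[0,0,0],[0,0,0],0.4],[[0,0,0],[0,0,0],0.4]]'
python3 - <<'E'
from h import *
plan(.4295,-.349,.049,94.3)
t=snap('top')
for b in blobs(t,(8,90,150),(18,255,255),.08,(190,170,290,270)): print('tray',b)
for b in blobs(t,(8,90,150),(18,255,255),.046,(395,165,450,290)): print('mould',b)
W=cloud(t); print([(W[v-2:v+3,u-2:u+3,2].mean()).round(4) for v in (178,198,219) for u in (218,226,232)])
E
```

```text
time_s: 46.97
eef_pos: [0.583, 0.2323, 0.1944]
tool_rot: [[-0.079, 0.997, 0.005], [0.997, 0.079, 0.003], [0.002, 0.005, -1.0]]
force: [1.0, 0.9, 0.8]
width: 0.051
grip_force: 0.0
time_s: 48.47
eef_pos: [0.4276, -0.3508, 0.1892]
tool_rot: [[-0.075, 0.997, 0.0], [0.997, 0.075, -0.001], [-0.001, 0.0, -1.0]]
force: [-0.3, 1.0, -0.4]
width: 0.0512
grip_force: 0.0
t 48.47 pos [ 0.4276 -0.3508  0.1892] yaw 94.31 w 0.0512 F [-0.3  1.  -0.4]
turn [0.     0.0002 0.0001] rows>= 1 then shift [0.0084 0.0103 0.7011] rows>= 4
tray (array([225., 220.]), array([520.9, 226.6]), array([29.3, 79.1]), 4.7)
tray (array([226., 199.]), array([582.3, 226.1]), array([30.2, 81.9]), 5.1)
tray (array([225., 179.]), array([639.7, 229.9]), array([30.9, 81.4]), 3.7)
mould (array([422., 251.]), array([ 429.5, -342.7]), array([34.3, 82.3]), 3.7)
[np.float64(0.08), np.float64(0.0795), np.float64(0.1304), np.float64(0.0804), np.float64(0.0804), np.float64(0.0808), np.float64(0.081), np.float64(0.0804), np.float64(0.0807)]
```

All three bars lie flat now, with tops at 0.080. I'll take the last bar.

```bash
python3 -m handwheel '[[[0.006,0.01,0.15],[0,0,0],0.4],[[0,0,0.15],[0,0,0],0.4],[[0,0,0.12],[0,0,0],0.4],[[0,0,0.1],[0,0,0],0.4],[[0,0,0.09],[0,0,0],0.4],[[0,0,0.09],[0,0,0],0.4],[[0,0,0],[0,0,0],0.4],[[0,0,0],[0,0,0],0.4],[[0,0,0],[0,0,0],1],[[0,0,0],[0,0,0],1],[[0,0,0],[0,0,0],1],[[0,0,0],[0,0,0],1],[[0,0,0],[0,0,0],1]]'
python3 -m handwheel '[[[0,0,-0.03],[0,0,0],1],[[0,0,-0.08],[0,0,0],1],[[0,0,-0.15],[0,0,0],1],[[0,0,-0.17],[0,0,0],1],[[0,0,-0.17],[0,0,0],1],[[0,0,-0.08],[0,0,0],1],[[0,0,0],[0,0,0],1]]'
python3 - <<'E'
from h import *
plan(.4603,.227,.19,94.7)
E
```

```text
time_s: 49.6
eef_pos: [0.4304, -0.3475, 0.0501]
tool_rot: [[-0.079, 0.997, 0.0], [0.997, 0.079, 0.0], [0.0, 0.0, -1.0]]
force: [-6.0, 1.4, 7.0]
width: 0.0307
grip_force: 60.2
time_s: 50.18
eef_pos: [0.4328, -0.3486, 0.1901]
tool_rot: [[-0.08, 0.997, 0.008], [0.997, 0.08, -0.003], [-0.004, 0.008, -1.0]]
force: [0.3, -0.3, -1.3]
width: 0.0307
grip_force: 59.6
t 50.18 pos [ 0.4328 -0.3486  0.1901] yaw 94.57 w 0.0307 F [ 0.3 -0.3 -1.3]
turn [ 0.0024  0.0013 -0.0007] rows>= 1 then shift [2.8568e+00 3.7300e-01 3.0000e-04] rows>= 14
```

```bash
python3 -m handwheel '[[[0.1,0.02,-0.01],[0,0,0],1],[[0.19,0.024,0],[0,0,0],1],[[0.19,0.024,0],[0,0,0],1],[[0.19,0.024,0],[0,0,0],1],[[0.19,0.024,0],[0,0,0],1],[[0.19,0.024,0],[0,0,0],1],[[0.19,0.024,0],[0,0,0],1],[[0.19,0.024,0],[0,0,0],1],[[0.19,0.024,0],[0,0,0],1],[[0.19,0.024,0],[0,0,0],1],[[0.19,0.024,0],[0,0,0],1],[[0.19,0.024,0],[0,0,0],1],[[0.19,0.024,0],[0,0,0],1],[[0.19,0.024,0],[0,0,0],1],[[0.19,0.024,0],[0,0,0],1],[[0.1,0.02,0],[0,0,0],1],[[0,0,0],[0,0,0],1],[[0,0,0],[0,0,0],1]]'
python3 - <<'E'
from h import *
plan(.4603,.2275,.0865,94.7)
c=snap('wrist'); W=cloud(c)
hsv=cv2.cvtColor(c['image'],cv2.COLOR_RGB2HSV); m=(cv2.inRange(hsv,(8,90,150),(18,255,255))>0)&(W[...,2]>.165)&(W[...,2]<.2)
q=W[m]; print('held',len(q),q.min(0),q.max(0),np.median(q[:,2]))
E
```

```text
time_s: 51.68
eef_pos: [0.4597, 0.2301, 0.1864]
tool_rot: [[-0.082, 0.997, -0.0], [0.997, 0.082, -0.0], [-0.0, -0.0, -1.0]]
force: [0.3, -0.8, -1.1]
width: 0.0308
grip_force: 59.6
t 51.68 pos [0.4597 0.2301 0.1864] yaw 94.72 w 0.0308 F [ 0.3 -0.8 -1.1]
turn [-0.0001  0.0001  0.0001] rows>= 1 then shift [-0.0132  0.002   0.4993] rows>= 3
held 5988 [0.4428595  0.18662124 0.16503788] [0.4892008  0.27167756 0.18505636] 0.18230787865374026
```

```bash
python3 -m handwheel '[[[0,0.002,0.12],[0,0,0],1],[[0,0,0.12],[0,0,0],1],[[0,0,0.12],[0,0,0],1],[[0,0,0.07],[0,0,0],1],[[0,0,0.03],[0,0,0],1],[[0,0,0.02],[0,0,0],1],[[0,0,0.01],[0,0,0],1],[[0,0,0],[0,0,0],1],[[0,0,0],[0,0,0],1]]'; python3 -m handwheel '[[[0,0,0.015],[0,0,0],1],[[0,0,0],[0,0,0],1],[[0,0,0],[0,0,0],1]]'; python3 -m handwheel '[[[0,0,0.006],[0,0,0],1],[[0,0,0],[0,0,0],1],[[0,0,0],[0,0,0],1]]'
```

```text
time_s: 52.48
eef_pos: [0.4611, 0.2292, 0.0895]
tool_rot: [[-0.079, 0.997, 0.001], [0.997, 0.079, 0.001], [0.001, 0.001, -1.0]]
force: [0.7, 0.9, -0.2]
width: 0.0306
grip_force: 59.7
time_s: 52.73
eef_pos: [0.4606, 0.2291, 0.0857]
tool_rot: [[-0.08, 0.997, 0.0], [0.997, 0.08, 0.0], [0.0, 0.0, -1.0]]
force: [-0.1, 0.3, -0.6]
width: 0.0305
grip_force: 59.7
time_s: 52.98
eef_pos: [0.4605, 0.229, 0.0844]
tool_rot: [[-0.08, 0.997, -0.0], [0.997, 0.08, 0.0], [0.0, -0.0, -1.0]]
force: [0.6, -0.2, -2.0]
width: 0.0308
grip_force: 59.7
```

```bash
python3 -m handwheel '[[[0,0,0],[0,0,0],0.7],[[0,0,0],[0,0,0],0.4],[[0,0,0],[0,0,0],0.4],[[0,0,0],[0,0,0],0.4],[[0,0,-0.06],[0,0,0],0.4],[[0,0,-0.15],[0,0,0],0.4],[[0,0,-0.2],[0,0,0],0.4],[[0,0,-0.2],[0,0,0],0.4],[[0,0,-0.2],[0,0,0],0.2],[[-0.13,0.107,-0.1],[0,0,0],0],[[-0.13,0.107,-0.05],[0,0,0],0],[[-0.13,0.107,0],[0,0,0],0],[[-0.13,0.107,0],[0,0,0],0],[[0,0,0],[0,0,0],0],[[0,0,0],[0,0,0],0]]'
python3 - <<'E'
from h import *
plan(.5635,.0548,.12,94.7)
c=snap('wrist','pics/w6.png'); W=cloud(c)
for b in blobs(c,(8,90,150),(18,255,255),.08,(120,0,640,300),200): print(b); u,v=map(int,b[0]); print(W[v-15:v+16:10,u,2].round(4))
t=snap('top')
for b in blobs(t,(12,60,150),(28,200,255),.016,(315,170,390,275)): print('board',b)
E
```

```text
time_s: 54.23
eef_pos: [0.5551, 0.1302, 0.2761]
tool_rot: [[-0.076, 0.997, -0.0], [0.997, 0.076, -0.001], [-0.001, -0.0, -1.0]]
force: [-0.6, 0.2, 0.2]
width: 0.0854
grip_force: 0.0
t 54.23 pos [0.5551 0.1302 0.2761] yaw 94.36 w 0.0854 F [-0.6  0.2  0.2]
turn [-0.0001  0.0002 -0.0019] rows>= 1 then shift [-0.379   0.0112  0.7806] rows>= 5
(array([590., 270.]), array([868.5,  49.9]), array([111.9,  71.7]), 4.3)
[0.037  0.0661 0.0636 0.0765]
(array([624., 152.]), array([859.2, 186.1]), array([42.2, 98.9]), 48.9)
[0.0769 0.0834 0.0887 0.0912]
(array([357.,  84.]), array([583.6, 229.2]), array([31. , 80.5]), 4.6)
[0.0817 0.0814 0.0818 0.0799]
(array([292.,  78.]), array([522.4, 229.8]), array([31.6, 79.6]), 4.3)
[0.0809 0.0807 0.0806 0.0813]
(array([228.,  76.]), array([464.4, 227.1]), array([33.8, 81.3]), 3.7)
[0.0807 0.0804 0.0823 0.08  ]
(array([427.,  59.]), array([653.5, 260.8]), array([31.4, 79.7]), 4.4)
[0.0791 0.08   0.0808 0.0803]
board (array([357., 222.]), array([ 517.4, -154.1]), array([123.8, 242.1]), 87.0)
```

View pics/w6.png

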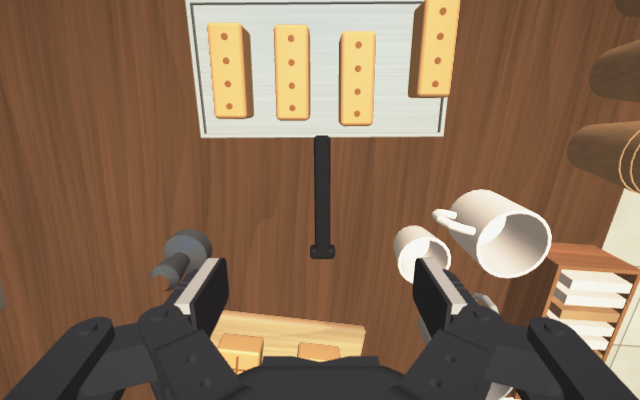

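The view shows the four bars in the tray at (228,76), (292,78), (357,84) and (427,59). Bar 1, the rightmost, was knocked about 30 mm inward and 13 mm sideways. I'll measure it from a better position.

```bash
python3 -m handwheel '[[[0.15,0,0],[0,0,0],0],[[0.15,0,0],[0,0,0],0],[[0.15,0,0],[0,0,0],0],[[0,0,0],[0,0,0],0],[[0,0,0],[0,0,0],0]]'
python3 - <<'E'
from h import *
plan(.651,.265,.13,94.7)
c=snap('wrist','pics/w7.png'); W=cloud(c)
hsv=cv2.cvtColor(c['image'],cv2.COLOR_RGB2HSV); m=(cv2.inRange(hsv,(8,90,150),(18,255,255))>0)&(W[...,2]>.072)&(W[...,2]<.1); m[300:]=0
q=W[m]; q=q[(q[:,0]<.7)]
mid=np.array([.549,.2365]); ex=np.array([-.082,.9966]); ey=np.array([.9966,.082])
import itertools
for lo,hi in ((.43,.49),(.49,.55),(.55,.612),(.612,.70)):
    k=q[(q[:,0]>lo)&(q[:,0]<hi)]; r=cv2.minAreaRect((k[:,:2]*1000).astype(np.float32)); cc=np.array(r[0])/1000
    o=np.array([(k[:,:2]-mid)@ex]).ravel(); A=np.c_[k[:,:2],np.ones(len(k))]; f=np.linalg.lstsq(A,k[:,2],rcond=None)[0]
    print(cc.round(4),np.round(r[1],1),round(r[2],1),'ownx',round((cc-mid)@ex,4),'owny',round((cc-mid)@ey,4),'slope',f[:2].round(3),np.median(k[:,2]).round(4), 'ends',np.percentile(o,[1,99]).round(4))
# rim
E
```

```text
time_s: 54.75
eef_pos: [0.5454, 0.2253, 0.2762]
tool_rot: [[-0.086, 0.996, -0.001], [0.996, 0.086, 0.001], [0.001, -0.001, -1.0]]
force: [0.1, -1.3, -0.9]
width: 0.0852
grip_force: 0.0
t 54.75 pos [0.5454 0.2253 0.2762] yaw 94.91 w 0.0852 F [ 0.1 -1.3 -0.9]
turn [-0.0002 -0.0003  0.0012] rows>= 1 then shift [0.1546 0.5424 0.7308] rows>= 5
[0.4621 0.2283] [31.8 83.3] 3.6 ownx -0.0011 owny -0.0873 slope [-0.016 -0.011] 0.0795 ends [-0.0421  0.0404]
[0.522  0.2312] [31.8 83.6] 3.8 ownx -0.0031 owny -0.0273 slope [-0.003 -0.014] 0.0794 ends [-0.0442  0.0386]
[0.5835 0.2308] [31.3 83.2] 4.7 ownx -0.0085 owny 0.0339 slope [ 0.021 -0.009] 0.0795 ends [-0.0497  0.0329]
[0.6544 0.2625] [31.9 83.7] 3.9 ownx 0.0173 owny 0.1071 slope [ 0.029 -0.005] 0.0796 ends [-0.023  0.059]
```

View pics/w7.png

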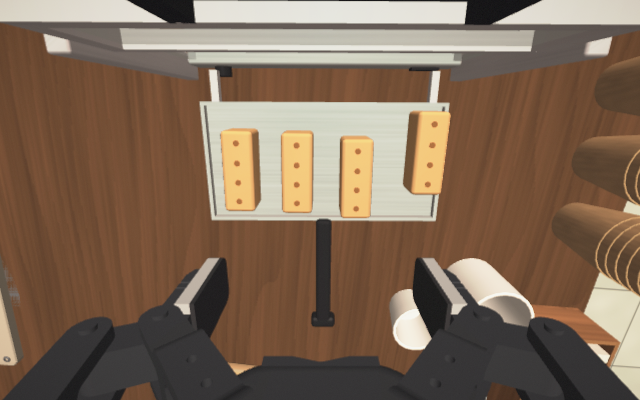

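All four bars lie flat, with tops at 0.0795. They are inside the tray floor at (240,169), (297,171), (357,177) and (428,152). Bar 1 ends 3 mm inside the rear rim, so nothing needs mending. Next I'll grip the tray handle, whose knob is at (323,319).

```bash
python3 -m handwheel '[[[-0.171,0.004,0],[0,0,0],0],[[-0.171,0.004,0],[0,0,0],0],[[-0.171,0.004,0],[0,0,0],0],[[-0.171,0.004,0],[0,0,0],0],[[-0.171,0.004,0],[0,0,0],0],[[0,0,0.195],[0,0,0],0],[[0,0,0.195],[0,0,0],0],[[0,0,0.195],[0,0,0],0],[[0,0,0.195],[0,0,0],0],[[0,0,0],[0,0.028,0],0],[[0,0,0],[0,0.028,0],0],[[0,0,0],[0,0.028,0],0],[[0,0,0],[0,0,0],0],[[0,0,0],[0,0,0],0]]'
```

```text
time_s: 55.97
eef_pos: [0.5645, 0.0496, 0.1203]
tool_rot: [[-0.073, 0.997, -0.02], [0.963, 0.076, 0.258], [0.258, -0.001, -0.966]]
force: [-0.2, -0.2, 0.6]
width: 0.0851
grip_force: 0.0
```

```bash
python3 -m handwheel '[[[-0.019,-0.003,0.11],[0,0,-0.002],0],[[-0.019,0,0.11],[0,0,0],0],[[-0.019,0,0.11],[0,0,0],0],[[0,0,0],[0,0,0],0],[[0,0,0],[0,0,0],0],[[0,0,0],[0,0,0],1],[[0,0,0],[0,0,0],1],[[0,0,0],[0,0,0],1],[[0,0,0],[0,0,0],1],[[0,0,0],[0,0,0],1],[[0,0,0],[0,0,0],1],[[0,0,0],[0,0,0],1],[[0,0,0],[0,0,0],1]]'
```

```text
time_s: 57.05
eef_pos: [0.5627, 0.0579, 0.0543]
tool_rot: [[-0.083, 0.996, -0.023], [0.962, 0.086, 0.261], [0.262, -0.0, -0.965]]
force: [-8.5, -1.0, 10.1]
width: 0.017
grip_force: 59.6
```

```bash
python3 -m handwheel '[[[0.03,0,0.008],[0,0,0],1],[[0.06,0,0.016],[0,0,0],1],[[0.06,0,0.016],[0,0,0],1],[[0.06,0,0.016],[0,0,0],1],[[0.06,0,0.016],[0,0,0],1],[[0.06,0,0.016],[0,0,0],1],[[0.06,0,0.016],[0,0,0],1],[[0.06,0,0.016],[0,0,0],1],[[0.06,0,0.016],[0,0,0],1],[[0.06,0,0.016],[0,0,0],1],[[0.06,0,0.016],[0,0,0],1],[[0.06,0,0.016],[0,0,0],1],[[0.06,0,0.016],[0,0,0],1],[[0.06,0,0.016],[0,0,0],1],[[0.05,0,0.0135],[0,0,0],1],[[0.01,0,0.0027],[0,0,0],1],[[0,0,0],[0,0,0],1],[[0,0,0],[0,0,0],1]]'; python3 -m handwheel '[[[0.015,0,0.004],[0,0,0],1],[[0.01,0,0.0027],[0,0,0],1],[[0,0,0],[0,0,0],1],[[0,0,0],[0,0,0],1]]'
```

```text
time_s: 58.55
eef_pos: [0.5482, 0.2367, 0.0543]
tool_rot: [[-0.082, 0.996, -0.021], [0.962, 0.085, 0.259], [0.26, 0.001, -0.966]]
force: [-4.6, -8.3, 7.6]
width: 0.0169
grip_force: 59.6
time_s: 58.88
eef_pos: [0.5482, 0.2369, 0.0542]
tool_rot: [[-0.079, 0.997, -0.021], [0.964, 0.081, 0.255], [0.256, -0.0, -0.967]]
force: [-10.7, -27.0, 19.3]
width: 0.0168
grip_force: 61.8
```

```bash
python3 -m handwheel '[[[-0.022,0,-0.006],[0,0,0],1],[[0,0,0],[0,0,0],0.4],[[0,0,0],[0,0,0],0],[[0,0,0],[0,0,0],0],[[0,0,0],[0,0,0],0],[[0,0,0],[0,0,0],0],[[0.022,0,-0.08],[0,0,0],0],[[0.01,0,-0.16],[0,0,0],0],[[0.01,0,-0.17],[0,0,0],0],[[0.01,0,-0.17],[0,0,0],0],[[0.01,0,-0.17],[0,0,0],0],[[0.043,0,-0.161],[0,0,0],0],[[0.043,0,-0.161],[0,-0.028,0],0],[[0.043,0,-0.161],[0,-0.028,0],0],[[0,0,-0.2],[0,-0.028,0],0],[[0,0,-0.2],[0,0,0],0],[[0,0,0],[0,0,0],0]]'
python3 -m handwheel '[[[0,0,0],[0,0,-0.0385],0],[[0,0,0],[0,0,-0.0385],0],[[0,0,0],[0,0,-0.0385],0],[[0,0,0],[0,0,-0.0385],0],[[0,0,0],[0,0,-0.0385],0],[[0,0,0],[0,0,-0.0385],0],[[0,0,0],[0,0,-0.0385],0],[[0,0,0],[0,0,-0.0385],0],[[0,0,0],[0,0,-0.0385],0],[[0,0,0],[0,0,-0.0385],0],[[0,0,0],[0,0,-0.0385],0],[[0,0,0],[0,0,-0.0385],0],[[0,0,0],[0,0,-0.0385],0],[[0,0,0],[0,0,0],0]]'
python3 - <<'E'
from h import *
plan(.5402,.3413,.35,184.7)
t=snap('top'); W=cloud(t); w=W[140:290,150:200].reshape(-1,3)
q=w[(w[:,2]>.25)&(w[:,2]<.31)]; print(len(q),np.median(q[:,2]),np.percentile(q[:,2],95))
w=W[190:230,190:250].reshape(-1,3); q=w[(w[:,2]>.035)&(w[:,2]<.075)]; print('handle y min',q[:,1].min(),len(q))
E
```

```text
time_s: 60.3
eef_pos: [0.5509, 0.2125, 0.3905]
tool_rot: [[-0.089, 0.996, 0.012], [0.996, 0.089, 0.005], [0.004, 0.012, -1.0]]
force: [1.0, -0.2, 0.6]
width: 0.0852
grip_force: 0.0
time_s: 61.47
eef_pos: [0.5499, 0.2102, 0.3819]
tool_rot: [[-0.996, -0.093, 0.002], [-0.093, 0.996, 0.001], [-0.002, 0.0, -1.0]]
force: [-0.3, 0.7, -0.0]
width: 0.0856
grip_force: 0.0
t 61.47 pos [0.5499 0.2102 0.3819] yaw -174.64 w 0.0856 F [-0.3  0.7 -0. ]
turn [0.0001 0.0005 0.0037] rows>= 1 then shift [-0.0053  0.6575  0.1597] rows>= 4
  return _methods._mean(a, axis=axis, dtype=dtype,
  ret = ret.dtype.type(ret / rcount)
Traceback (most recent call last):
IndexError: index -1 is out of bounds for axis 0 with size 0
```

```bash
python3 -m handwheel '[[[0,0.16,0],[0,0,0.003],0],[[0,0.16,0],[0,0,0],0],[[0,0.16,0],[0,0,0],0],[[0,0.17,0],[0,0,0],0],[[0,0,0],[0,0,0],0],[[0,0,0],[0,0,0],0]]'
python3 - <<'E'
from h import *
c=snap('wrist','pics/w8.png'); W=cloud(c); plan(.5402,.3413,.286,184.7)
m=(W[...,2]>.25)&(W[...,2]<.32)&(c['image'].max(-1)<70); m[:,:250]=0;m[:,400:]=0;m[260:]=0
q=W[m]; print(len(q),np.median(q[:,2])); r=cv2.minAreaRect((q[:,:2]*1000).astype(np.float32)); print(r)
E
```

```text
time_s: 62.02
eef_pos: [0.5384, 0.342, 0.3811]
tool_rot: [[-0.997, -0.078, 0.0], [-0.078, 0.997, 0.0], [-0.0, 0.0, -1.0]]
force: [0.3, -0.3, 0.2]
width: 0.0859
grip_force: 0.0
t 62.07 pos [0.5393 0.3401 0.3816] yaw -175.66 w 0.0854 F [ 0.2 -0.4  0.5]
turn [-0.0001  0.0004 -0.002 ] rows>= 1 then shift [-0.0049  0.0055  0.4778] rows>= 3
2749 0.2883995927350801
((523.7570190429688, 339.0312805175781), (105.68004608154297, 13.25307846069336), 4.6746721267700195)
```

View pics/w8.png

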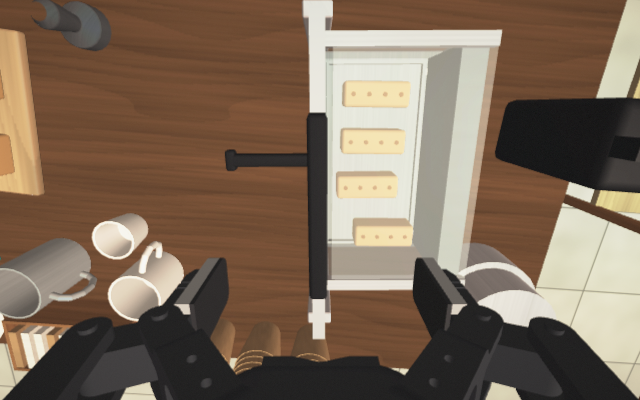

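Through the roof the four bars lie in a row at (377,94), (373,141), (367,186) and (383,233). The tray is home and the sash handle is up at columns 308–327.

```bash
python3 -m handwheel '[[[-0.005,0.001,0.12],[0,0,-0.002],0],[[0,0,0.12],[0,0,0],0],[[0,0,0.12],[0,0,0],0],[[0,0,0.115],[0,0,0],0],[[0,0,0],[0,0,0],0],[[0,0,0],[0,0,0],0],[[0,0,0],[0,0,0],1],[[0,0,0],[0,0,0],1],[[0,0,0],[0,0,0],1],[[0,0,0],[0,0,0],1],[[0,0,0],[0,0,0],1],[[0,0,0],[0,0,0],1],[[0,0,0],[0,0,0],1],[[0,0,0],[0,0,0],1]]'
```

```text
time_s: 63.23
eef_pos: [0.5407, 0.34, 0.2874]
tool_rot: [[-0.996, -0.084, 0.002], [-0.084, 0.996, 0.001], [-0.002, 0.0, -1.0]]
force: [0.5, 1.4, 2.9]
width: 0.0127
grip_force: 60.3
```

```bash
python3 -m handwheel '[[[0,0,0.03],[0,0,0],1],[[0,0,0.05],[0,0,0],1],[[0,0,0.05],[0,0,0],1],[[0,0,0.05],[0,0,0],1],[[0,0,0.05],[0,0,0],1],[[0,0,0.05],[0,0,0],1],[[0,0,0.05],[0,0,0],1],[[0,0,0.05],[0,0,0],1],[[0,0,0.04],[0,0,0],1],[[0,0,0.03],[0,0,0],1],[[0,0,0],[0,0,0],1],[[0,0,0],[0,0,0],1]]'; python3 -m handwheel '[[[0,0,0.015],[0,0,0],1],[[0,0,0],[0,0,0],1],[[0,0,0],[0,0,0],1]]';  python3 -m handwheel '[[[0,0,0.015],[0,0,0],1],[[0,0,0],[0,0,0],1],[[0,0,0],[0,0,0],1]]'
```

```text
time_s: 64.23
eef_pos: [0.5408, 0.34, 0.1982]
tool_rot: [[-0.996, -0.084, 0.002], [-0.084, 0.996, 0.001], [-0.002, 0.001, -1.0]]
force: [-5.8, -1.1, 13.6]
width: 0.013
grip_force: 61.9
time_s: 64.48
eef_pos: [0.5408, 0.3401, 0.1981]
tool_rot: [[-0.996, -0.084, 0.003], [-0.084, 0.996, 0.002], [-0.004, 0.001, -1.0]]
force: [-13.5, -8.1, 33.4]
width: 0.0128
grip_force: 64.5
time_s: 64.73
eef_pos: [0.5408, 0.3401, 0.198]
tool_rot: [[-0.996, -0.084, 0.005], [-0.084, 0.996, 0.003], [-0.005, 0.002, -1.0]]
force: [-21.9, -13.8, 52.6]
width: 0.0125
grip_force: 67.2
```

```bash
python3 -m handwheel '[[[0,0,-0.015],[0,0,0],1],[[0,0,-0.01],[0,0,0],1],[[0,0,0],[0,0,0],0.5],[[0,0,0],[0,0,0],0],[[0,0,0],[0,0,0],0],[[0,0,0],[0,0,0],0],[[0,0,0],[0,0,0],0],[[0,0,-0.1],[0,0,0],0],[[0,0,-0.17],[0,0,0],0],[[0,0,-0.17],[0,0,0],0],[[0,-0.2,0],[0,0,0],0],[[0,-0.2,0],[0,0,0],0],[[0,-0.2,0],[0,0,0],0],[[0,-0.2,0],[0,0,0],0],[[0,-0.2,0],[0,0,0],0],[[0,-0.2,0],[0,0,0],0],[[0,0,0],[0,0,0],0]]'
python3 - <<'E'
from h import *
t=snap('top'); W=cloud(t)
w=W[175:250,165:190]; m=(w[...,2]>.16)&(w[...,2]<.32); q=w[m]; r=cv2.minAreaRect((q[:,:2]*1000).astype(np.float32)); print('sash',len(q),np.median(q[:,2]),np.percentile(q[:,2],[5,95]),r)
print([pix(t,u,v).round(4).tolist() for u,v in ((178,190),(178,200),(177,215))])
w=W[195:225,190:260].reshape(-1,3); q=w[(w[:,2]>.03)&(w[:,2]<.08)]; print('handle end y',np.percentile(q[:,1],[0,2]),len(q))
a=cv2.resize(t['image'][60:290,60:560,::-1],None,fx=1.6,fy=1.6,interpolation=cv2.INTER_CUBIC); cv2.imwrite('pics/final.png',a)
E
```

```text
time_s: 66.15
eef_pos: [0.5619, 0.0907, 0.2843]
tool_rot: [[-0.997, -0.073, 0.003], [-0.073, 0.997, -0.004], [-0.002, -0.004, -1.0]]
force: [1.9, -1.2, 0.1]
width: 0.0853
grip_force: 0.0
sash 380 0.19814911651554368 [0.17244559 0.2020498 ] ((532.4939575195312, 350.57861328125), (152.68447875976562, 38.97434616088867), 5.017097473144531)
[[0.5986, 0.3384, 0.1583], [0.5722, 0.3403, 0.1506], [0.5312, 0.3404, 0.1546]]
handle end y [0.30386562 0.30591139] 108
```

View pics/final.png

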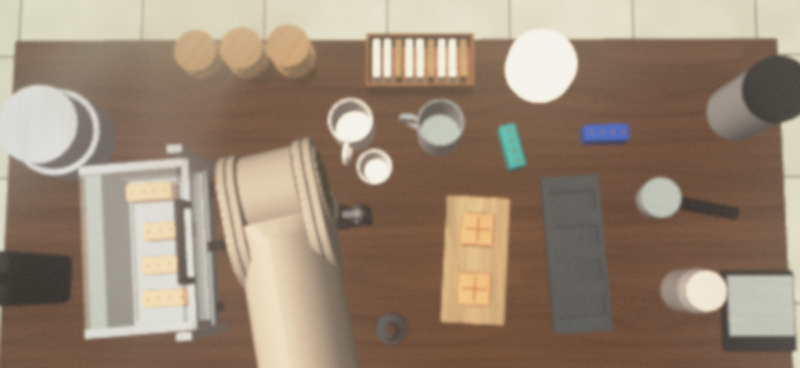

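The final view shows four bars in the closed warmer (150–165, 190–298), with the sash handle top at 0.198, the same as at the start. The two squares are on the board at (477,229) and (474,289), the mould is empty, and everything else is in place.

```bash
python3 -c "
from cell import close_job
print(close_job())"
```

```text
the job is handed in; nothing more can be done
None
```

The job is done and handed in: all four bars lie flat on the tray, both flapjacks are on the board, the tray is fully home and the sash is right down, after about 66 s of robot time.

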